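Make up two sampling kits from clean lab stock

TASK

Make up the two kits from the stock on the bench: one squat jar, the slim bottle and the slide box go in the long three-compartment tray, and the other squat jar and the metal block go in the short two-compartment tray. Stand each one upright on the tray floor in the compartment whose dark outline has its footprint, and do not move the wash bottle or the tube rack behind the stock.

Things in the scene. Friction and masses are not known exactly. Their poses are not given: they have to be found in the camera images.
- jar_a_center (a point): Squat round wide-mouth sample jar standing on the bench, brown plastic body with a flat white screw cap, diameter 56 mm, height 50. There are two exactly alike; either may go in either tray. The point is its centre, 25 above its base; z is up along its axis.
- jar_b_center (a point): Squat round wide-mouth sample jar standing on the bench, brown plastic body with a flat white screw cap, diameter 56 mm, height 50. There are two exactly alike; either may go in either tray. The point is its centre, 25 above its base; z is up along its axis.
- bottle_center (a point): Slim upright bottle, brown plastic, white cap. Body diameter 34 mm up to 56 above the base, then a narrow neck and a cap of diameter 26 from 62 to 80. The point is its centre, 40 above its base; z is up along its axis.
- slide_box_center (a point): Closed grey plastic microscope-slide box, 70 mm long (its x) by 40 wide (its y) by 40 high, with a paper patch on the lid. The point is its centre, 20 above its base; z is up.
- block_center (a point): Solid aluminium tube block, 45 mm by 45 by 42 high, four dark round holes in its top face. The point is its centre, 21 above its base; x and y run along its sides, z is up.
- tray_long: Fixed steel tray, 242 mm (x) by 88 (y), floor 4 thick, walls and dividers 4 thick, top 14 above the bench. Three compartments along x, 80 wide, a flat dark footprint in each, centred on y = 0: big disc (jar) at x -78 mm, compartment 78 long; small disc (bottle) at x -7, 56 long; rectangle (slide box, long side along x) at x +71, 92 long. Origin: centre of underside, on the bench.
- tray_short: Fixed steel tray, 157 mm (x) by 88 (y), floor 4 thick, walls and divider 4 thick, top 14 above the bench. Two compartments along x, 80 wide, a flat dark footprint in each, centred on y = 0: big disc (jar) at x -35.5 mm, compartment 78 long; square (metal block) at x +41, 67 long. Origin: centre of underside, on the bench.
- wash_bottle_center (a point): Bystander: small white wash bottle with a red cap and bent spout, diameter 48 mm, 100 tall, beyond the stock on the left. The point is on its axis, 40 above the bench. Not to be shifted.
- tube_rack_center (a point): Bystander: white rack of six capped tubes, 60 mm (x) by 100 (y), 72 high, beyond the stock. The point is 26 above the bench at its middle. Not to be shifted.
Things that resemble listed ones, but are neither listed nor needed, are in the scene too. Leave any green or orange look-alike of the part that bears jar_a_center alone.

How it is judged:
By the outcome, as a careful person would: the job done as asked, in the order asked, and still so for the second after the job is handed in, with the robot touching nothing.
It also fails if it takes over 122 s, if anything falls off the work surface, if the arm or the gripper's body presses on something with over 40 N, if the wrist force passes 120 N, or if a joint passes its speed limit or range.

ROBOT

A 6-joint arm with a two-finger parallel gripper is mounted at the origin on the work surface. World frame = base frame: x ahead of the robot, y to its left, z up, the work surface at z = 0. Lengths are in m, angles in degrees, forces in N, time in s.
With the tool pointing down it reaches from about 0.35 to 0.875 m from the base axis. Payload 4.2 kg.
Tool frame: the origin (TCP) lies at the very end of the fingers, on their centre line; the grasp point (between the pads) lies 19 mm behind it (tcp_to_grasp is the z of the grasp point in the tool frame, in m); z points along the fingers, y is the direction in which the jaws open and shut (so a half turn about z gives the same grasp; the last joint's range is limited). The gripper opens to 87 mm and grips with 3 to 60 N. Pads are 19 mm wide; open, the fingers measure 117 mm over their backs; the gripper's body (75 mm by 190 mm) begins 51 mm behind the grasp point.
Start: joints at [82.197, 22.042, 0.453, 0, -68.411, -14.817], TCP at [0.24, 0.577, 0.223] pointing down, gripper open.
Joint ranges: [-179.83, 179.83], [-69.29, 118.12], [-61.27, 80.66], [-181.25, 117.63], [-171.15, -9.14], [-177.46, 177.46]. Speed limits (degrees/s): [159.86, 159.86, 180, 180, 180, 180].

INTERFACE

Orientations are given as a 3x3 rotation matrix whose columns are the frame's x, y, z axes.
In Python, from station import sense, capture, camera_params, finish_job, tcp_to_grasp gives the robot as it stands.
- The arm moves only by the shell command python3 -m inch 'ROWS'. ROWS is JSON, a list of rows, each an object of numbers: "jaw": the closure in counts, from 0 (fully open) to 255 (shut); "x", "y", "z": the shift along the world's x, y, z normalised to -1 to 1, where 1 is 0.06 m; "ax", "ay", "az": the turn, a rotation vector about the world's x, y, z normalised to -1 to 1, where 1 is 10 degrees. A call has 1 to 12 rows; each row shifts and turns the pose as measured when the row begins; what a row does not reach is not made up. A row lasts 1/8 s, in which the tool goes at most 62.5 mm and 10.7 degrees, less where a joint would pass 70% of its speed; a pose out of reach is approached as far as the arm can. A call with a number of a shift or a turn outside -1 to 1 is refused whole. A call with a gripper value outside its range is refused whole. The fingers move at their own pace and stop on an object; the grip force is fixed at half the most. Time passes only in rows, so rows that do not move let the fingers close. It gives the time, the measured TCP pose, the force and the opening at its end, in the units of the state.
- sense(): the state, without advancing time (a new reading comes with each control period).
- capture(name): name is "scene" or "top" or "wrist"; returns the picture (400x640x3 uint8, red, green, blue); there is no depth.
- camera_params(name): a dict with "vfov" (degrees; the focal length in pixels is half the picture's height over the tangent of half this angle, whatever the lens; pixels are square), "cx", "cy" (the principal point, pixels), "R" (3x3) and "t" (3): a world point X has camera coordinates R X + t. Camera axes: x right, y down, z forward; pixel columns grow to the right and rows downward; lengths in m; the calibration is good to about 2 mm. A picture is of the moment at which its call begins: read the wrist's pose just before it. camera_params takes no time and is no camera call; for the wrist camera it gives the pose at the moment of the call.
- finish_job(): hands the job in, once; it reports no verdict.
The state is a dict: "time_s": time; "joints": joint angles; "joint_velocities": joint speeds; "effort": joint torques, N m; "tcp_pos": TCP position; "ee_rot": TCP orientation; "wrist_force": force on the tool from outside, world axes, zero at the start; "moment": the same for the moment, N m; "gripper_width": opening from 0.0 (shut) to 1.0 (fully open).
Only numpy, scipy, OpenCV 4.12 (cv2) and the standard library are available. Lean on these libraries where they do the work, as an engineer would, in place of code of your own. Each camera call takes 0.05 s, during which the arm holds its last target.

## Working session

There is one attempt and no reset: what is moved stays moved. The work goes in short steps, Python scripts to look and compute and a shell command to move; the robot and the scene stay as the last step left them, time stands still between calls to the robot, and variables do not carry over. Pictures are saved under pics/ and viewed, and the job is handed in when it is done.

```bash
ls; mkdir -p pics
python3 - <<'E'
from station import *
import cv2,numpy as np
s=sense();print({k:np.round(v,3).tolist() for k,v in s.items()},tcp_to_grasp)
for n in("scene","top","wrist"):
    p=camera_params(n);print(n,{k:np.round(v,4).tolist() for k,v in p.items()})
    im=capture(n);cv2.imwrite(f"pics/{n}0.png",im[:,:,::-1])
E
```

```text
pics
{'time_s': 0.0, 'joints': [82.197, 22.091, 0.381, -0.03, -68.409, -14.818], 'joint_velocities': [0.013, 0.038, 0.024, -0.063, 0.007, -0.077], 'effort': [0.001, -39.067, 18.74, 4.22, 0.011, -0.0], 'tcp_pos': [0.24, 0.576, 0.221], 'ee_rot': [[0.923, -0.385, -0.001], [-0.385, -0.923, -0.002], [0.0, 0.002, -1.0]], 'wrist_force': [0.327, -0.07, 1.246], 'moment': [-0.011, -0.088, -0.006], 'gripper_width': 0.998} -0.0187
scene {'vfov': 42.7699, 'cx': 321.2498, 'cy': 194.4872, 'R': [[-0.1335, 0.991, -0.0131], [0.7663, 0.0948, -0.6354], [-0.6284, -0.0949, -0.7721]], 't': [0.0799, -0.406, 1.5365]}
top {'vfov': 45.6627, 'cx': 325.7754, 'cy': 194.1461, 'R': [[0.0188, -0.9998, -0.0], [-0.9961, -0.0187, -0.0859], [0.0859, 0.0016, -0.9963]], 't': [-0.0102, 0.5994, 1.2155]}
wrist {'vfov': 65.0774, 'cx': 318.1583, 'cy': 206.528, 'R': [[-0.3847, -0.923, 0.0012], [-0.8932, 0.3726, 0.2518], [-0.2329, 0.0958, -0.9678]], 't': [0.6244, -0.0292, 0.3895]}
```

View pics/scene0.png

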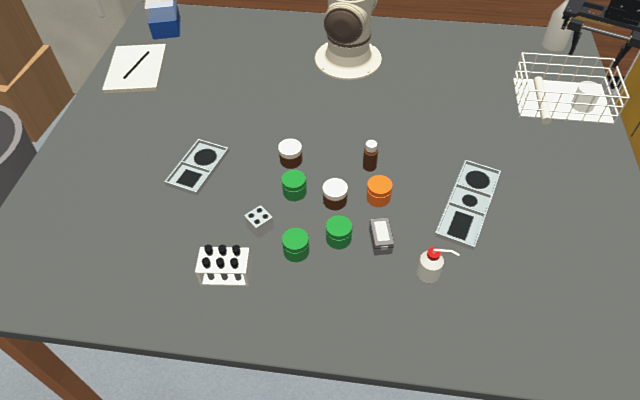

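View pics/top0.png

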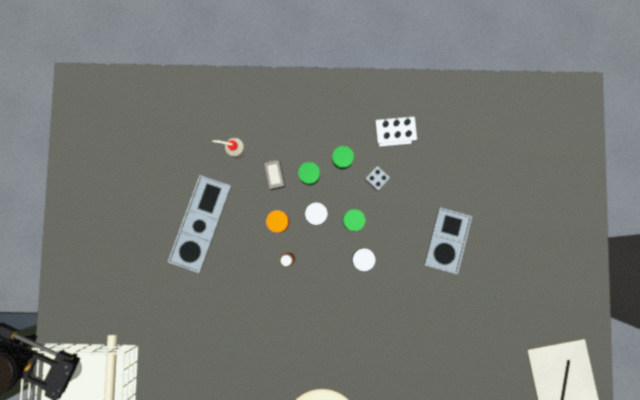

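View pics/wrist0.png

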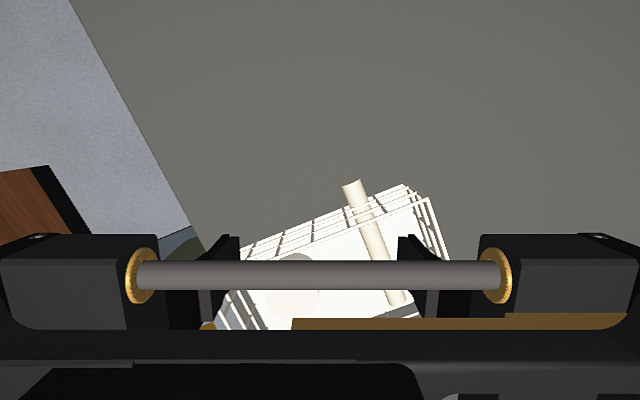

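```bash
cat > h.py <<'E'
import numpy as np,cv2
from station import *
def cast(n,uv,z,p=None):
    p=p or camera_params(n); f=200/np.tan(np.radians(p["vfov"])/2)
    R=np.array(p["R"]);t=np.array(p["t"]);c=-R.T@t
    d=R.T@np.array([(uv[0]-p["cx"])/f,(uv[1]-p["cy"])/f,1]); return (c+d*(z-c[2])/d[2])[:2]
def proj(n,X,p=None):
    p=p or camera_params(n); f=200/np.tan(np.radians(p["vfov"])/2)
    x=np.array(p["R"])@np.array(X)+np.array(p["t"]); return f*x[0]/x[2]+p["cx"],f*x[1]/x[2]+p["cy"]
def blobs(m,lo=20,hi=5000):
    o=[]
    for c in cv2.findContours(m.astype(np.uint8),cv2.RETR_LIST,cv2.CHAIN_APPROX_NONE)[0]:
        a=cv2.contourArea(c)
        if lo<a<hi:
            M=cv2.moments(c); o.append((M["m10"]/a,M["m01"]/a,a,cv2.minAreaRect(c)))
    return o
E
python3 - <<'E'
from h import *
for n in("top","scene"):
    im=cv2.imread(f"pics/{n}0.png");hs=cv2.cvtColor(im,cv2.COLOR_BGR2HSV);H,S,V=cv2.split(hs)
    for nm,m in(("white",(V>165)&(S<45)),("dark",V<50),("steel",(V>115)&(S<60)),("green",(S>120)&(H>40)&(H<80)),("or",(S>150)&(H<20))):
        print(n,nm)
        for b in blobs(m):
            if (n=="top" and 100<b[1]<290 and 150<b[0]<500) or (n=="scene" and 130<b[1]<300 and 150<b[0]<520):
                print("  uv %.1f %.1f A %.0f"%b[:3],"rect",np.round(b[3][1],1),round(b[3][2],1),"z.05",cast(n,b[:2],.05).round(4),"z.04",cast(n,b[:2],.04).round(4),"z.004",cast(n,b[:2],.004).round(4))
    
im=cv2.imread("pics/top0.png")[100:290,160:490];cv2.imwrite("pics/topc.png",cv2.resize(im,(792,456),interpolation=cv2.INTER_CUBIC))
im=cv2.imread("pics/scene0.png")[130:300,150:510];cv2.imwrite("pics/scenec.png",cv2.resize(im,(792,374),interpolation=cv2.INTER_CUBIC))
E
```

```text
top white
  uv 285.6 260.1 A 86 rect [10. 11.] 90.0 z.05 [0.428  0.0995] z.04 [0.4275 0.1004] z.004 [0.4256 0.1034]
  uv 363.8 259.3 A 376 rect [22. 22.] 90.0 z.05 [ 0.4336 -0.0984] z.04 [ 0.4331 -0.0992] z.004 [ 0.4314 -0.1021]
  uv 444.1 253.3 A 442 rect [23.3 23.3] 45.0 z.05 [ 0.4525 -0.3016] z.04 [ 0.4522 -0.3041] z.004 [ 0.451 -0.313]
  uv 189.5 251.3 A 440 rect [23. 24.] 0.0 z.05 [0.4456 0.3437] z.04 [0.4452 0.3465] z.004 [0.4438 0.3568]
  uv 198.7 225.7 A 182 rect [14.8 15.6] 45.0 z.05 [0.5106 0.323 ] z.04 [0.5107 0.3256] z.004 [0.5113 0.3352]
  uv 451.2 225.2 A 378 rect [20.6 20.5] 15.9 z.05 [ 0.5241 -0.3199] z.04 [ 0.5243 -0.3225] z.004 [ 0.5253 -0.332 ]
  uv 446.9 240.3 A 1726 rect [32.8 59.6] 14.4 z.05 [ 0.4854 -0.309 ] z.04 [ 0.4853 -0.3115] z.004 [ 0.4851 -0.3207]
  uv 315.8 213.2 A 371 rect [21.9 21.9] 26.6 z.05 [0.5482 0.0255] z.04 [0.5486 0.0257] z.004 [0.5503 0.0265]
  uv 208.8 198.0 A 501 rect [18.5 29.9] 20.0 z.05 [0.582  0.3001] z.04 [0.5827 0.3026] z.004 [0.5854 0.3116]
  uv 377.8 183.9 A 30 rect [6.4 5.7] 45.0 z.05 [ 0.6263 -0.132 ] z.04 [ 0.6274 -0.1331] z.004 
[... 12942 characters left out ...]
2424] z.04 [0.692 0.244] z.004 [0.6679 0.2496]
  uv 338.9 202.6 A 26 rect [ 4.  11.2] 77.5 z.05 [0.5898 0.0386] z.04 [0.5819 0.0378] z.004 [0.5534 0.0351]
  uv 334.1 203.9 A 116 rect [21.  10.7] 2.7 z.05 [0.5947 0.0286] z.04 [0.5868 0.0277] z.004 [0.5584 0.0246]
  uv 378.7 190.4 A 618 rect [23.6 31.5] 6.3 z.05 [0.5439 0.1233] z.04 [0.5355 0.1235] z.004 [0.505  0.1242]
  uv 287.1 163.5 A 22 rect [6.4 4.9] 45.0 z.05 [ 0.488  -0.0951] z.04 [ 0.4789 -0.0974] z.004 [ 0.4462 -0.1056]
  uv 288.2 162.7 A 79 rect [10.6 19.2] 87.0 z.05 [ 0.485 -0.093] z.04 [ 0.4759 -0.0953] z.004 [ 0.443  -0.1034]
  uv 368.5 157.8 A 58 rect [20. 12.] 90.0 z.05 [0.4464 0.0931] z.04 [0.4368 0.093 ] z.004 [0.4024 0.0925]
```

View pics/topc.png

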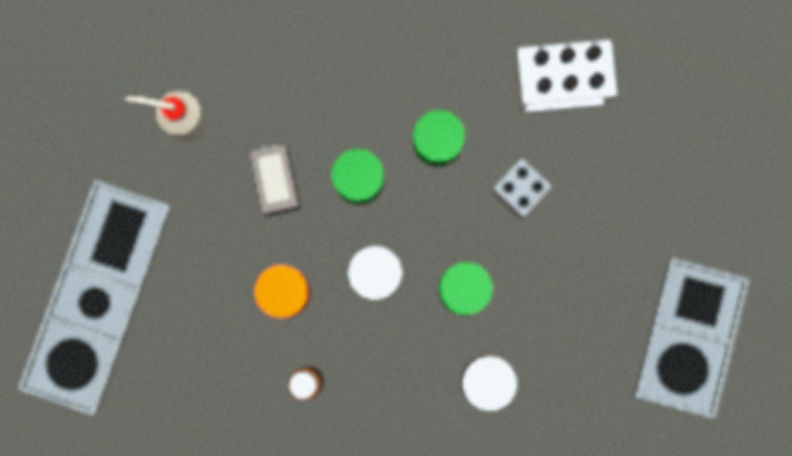

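View pics/scenec.png

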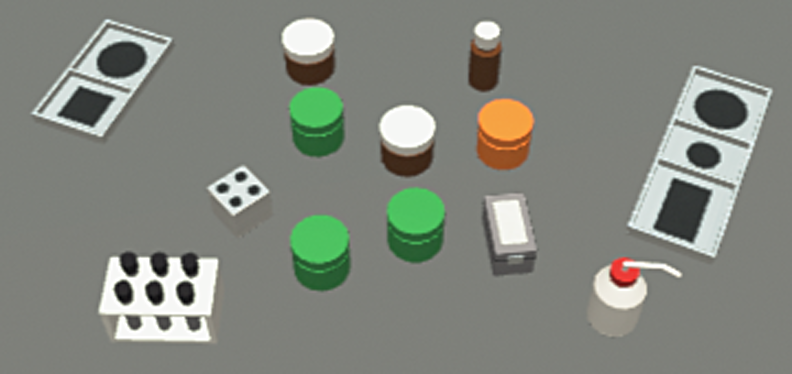

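```bash
python3 -m inch '[{"x":0.43,"y":-0.77,"az":0.2,"jaw":40},{"x":0.43,"y":-0.77,"az":0.2,"jaw":40},{"x":0.43,"y":-0.77,"jaw":40},{"x":0.43,"y":-0.77,"jaw":40},{"x":0.43,"y":-0.77,"jaw":40},{"x":0.43,"y":-0.77,"jaw":40},{"x":0.43,"y":-0.77,"jaw":40},{"x":0.43,"y":-0.77,"jaw":40},{"x":0.43,"y":-0.77,"jaw":40},{"x":0.43,"y":-0.77,"jaw":40},{"x":0.43,"y":-0.77,"jaw":40},{"x":0,"y":0,"jaw":40}]'
cat > w.py <<'E'
from h import *
import sys
s=sense();p=camera_params("wrist");im=capture("wrist")
cv2.imwrite("pics/%s.png"%sys.argv[1],im[:,:,::-1])
print(s["time_s"],np.round(s["tcp_pos"],4),"yaw",np.degrees(np.arctan2(s["ee_rot"][1][0],s["ee_rot"][0][0])).round(2),"tilt",np.round([s["ee_rot"][0][2],s["ee_rot"][1][2]],4),"w",s["gripper_width"],"F",np.round(s["wrist_force"],1),"j6",s["joints"][5])
H,S,V=cv2.split(cv2.cvtColor(im,cv2.COLOR_RGB2HSV))
for nm,m in(("white",(V>165)&(S<45)),("dark",V<45)):
    for b in blobs(m,250,60000):
        print(nm,"uv %.1f %.1f A %.0f"%b[:3],np.round(b[3][1],1),round(b[3][2],1),*["z%.3f"%z+str(cast("wrist",b[:2],z,p).round(4)) for z in (.004,.04,.05,.08)])
E
python3 w.py w1
```

```text
0.15 [0.2402 0.5765 0.2217] yaw -22.63 tilt [-0.0005 -0.0016] w 0.9961423356775359 F [ 0.4 -0.   0.1] j6 -14.815593399169114
white uv 323.9 304.1 A 4240 [ 39. 166.] 90.0 z0.004[0.0837 0.6332] z0.040[0.1047 0.6253] z0.050[0.1105 0.6231] z0.080[0.128  0.6165]
white uv 351.0 229.3 A 8112 [209.  80.] 0.0 z0.004[0.1697 0.5605] z0.040[0.1825 0.5595] z0.050[0.186  0.5592] z0.080[0.1967 0.5584]
dark uv 389.6 292.1 A 31366 [515.  84.] 0.0 z0.004[0.0665 0.5445] z0.040[0.0891 0.545 ] z0.050[0.0954 0.5452] z0.080[0.1142 0.5456]$[0]: bad value
```

View pics/w1.png

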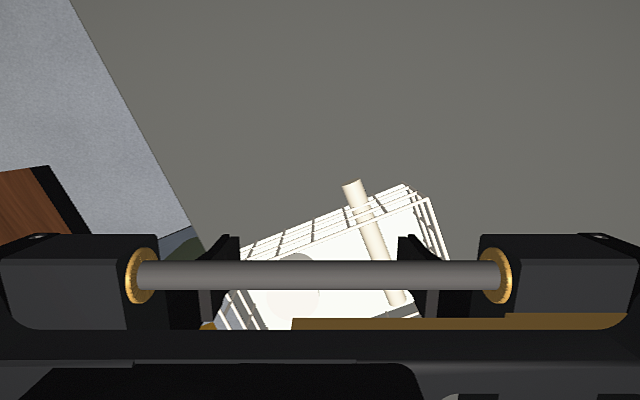

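The arm didn't move (same view as before); each row probably needs all seven numbers.

```bash
python3 -m inch '[{"jaw":40,"x":0.43,"y":-0.77,"z":0,"ax":0,"ay":0,"az":0.25},{"jaw":40,"x":0.43,"y":-0.77,"z":0,"ax":0,"ay":0,"az":0.22}]'
```

```text
time_s: 0.45
tcp_pos: [0.2913, 0.4845, 0.2202]
ee_rot: [[0.954, -0.301, -0.001], [-0.301, -0.954, -0.003], [0.0, 0.003, -1.0]]
wrist_force: [0.5, 0.4, 0.1]
gripper_width: 0.879
```

```bash
python3 -m inch '[{"jaw":40,"x":0.265,"y":-0.71,"z":0,"ax":0,"ay":0,"az":0},{"jaw":40,"x":0.265,"y":-0.71,"z":0,"ax":0,"ay":0,"az":0},{"jaw":40,"x":0.265,"y":-0.71,"z":0,"ax":0,"ay":0,"az":0},{"jaw":40,"x":0.265,"y":-0.71,"z":0,"ax":0,"ay":0,"az":0},{"jaw":40,"x":0.265,"y":-0.71,"z":0,"ax":0,"ay":0,"az":0},{"jaw":40,"x":0.265,"y":-0.71,"z":0,"ax":0,"ay":0,"az":0},{"jaw":40,"x":0.265,"y":-0.71,"z":0,"ax":0,"ay":0,"az":0},{"jaw":40,"x":0.265,"y":-0.71,"z":0,"ax":0,"ay":0,"az":0},{"jaw":40,"x":0.265,"y":-0.71,"z":0,"ax":0,"ay":0,"az":0},{"jaw":40,"x":0.265,"y":-0.71,"z":0,"ax":0,"ay":0,"az":0},{"jaw":40,"x":0,"y":0,"z":0,"ax":0,"ay":0,"az":0}]'; python3 w.py w2
```

```text
time_s: 1.82
tcp_pos: [0.4533, 0.0409, 0.2199]
ee_rot: [[0.953, -0.303, 0.0], [-0.303, -0.953, -0.003], [0.001, 0.002, -1.0]]
wrist_force: [0.1, 0.6, -1.2]
gripper_width: 0.838
1.825 [0.4533 0.0409 0.2199] yaw -17.65 tilt [ 0.0002 -0.0025] w 0.8378286213283592 F [ 0.1  0.6 -1.2] j6 46.478947955364404
white uv 273.2 235.3 A 460 [24.7 24. ] 45.0 z0.004[0.4077 0.1152] z0.040[0.4184 0.1061] z0.050[0.4213 0.1036] z0.080[0.4302 0.0961]
white uv 79.6 210.5 A 674 [31.8 26.9] 45.0 z0.004[0.5118 0.3343] z0.040[0.5126 0.3043] z0.050[0.5128 0.296 ] z0.080[0.5134 0.2711]
white uv 448.7 169.3 A 2116 [49.5 54.4] 45.0 z0.004[ 0.4228 -0.1154] z0.040[ 0.432  -0.1025] z0.050[ 0.4346 -0.0989] z0.080[ 0.4423 -0.0882]
white uv 67.1 146.2 A 2309 [70.4 37.8] 79.7 z0.004[0.5869 0.3101] z0.040[0.5805 0.2825] z0.050[0.5787 0.2748] z0.080[0.5734 0.2518]
white uv 39.3 145.3 A 892 [95.3 71.4] 80.1 z0.004[0.5979 0.3409] z0.040[0.5904 0.3104] z0.050[0.5884 0.3019] z0.080[0.5822 0.2764]
white uv 65.6 164.6 A 9262 [145.1  78.2] 80.4 z0.004[0.5681 0.3226] z0.040[0.5635 0.2938] z0.050[0.5623 0.2858] z0.080[0.5584 0.261
[... 632 characters left out ...]
802 -0.2363] z0.080[ 0.1199 -0.2132]
dark uv 229.9 382.2 A 12978 [405.  37.] -0.0 z0.004[0.2135 0.2517] z0.040[0.2427 0.2296] z0.050[0.2508 0.2235] z0.080[0.2751 0.2051]
dark uv 88.8 293.1 A 8636 [139.  72.] -0.0 z0.004[0.4054 0.3782] z0.040[0.4163 0.3441] z0.050[0.4194 0.3346] z0.080[0.4285 0.3062]
dark uv 399.8 249.3 A 624 [26. 42.] 90.0 z0.004[ 0.34   -0.0341] z0.040[ 0.3571 -0.0289] z0.050[ 0.3619 -0.0275] z0.080[ 0.3761 -0.0232]
dark uv 236.2 249.3 A 620 [41. 26.] -0.0 z0.004[0.4041 0.1672] z0.040[0.4151 0.1531] z0.050[0.4182 0.1492] z0.080[0.4274 0.1376]
dark uv 272.2 308.6 A 43112 [639.5 128.8] 0.3 z0.004[0.3087 0.1522] z0.040[0.3288 0.1396] z0.050[0.3344 0.1361] z0.080[0.3512 0.1256]
```

View pics/w2.png

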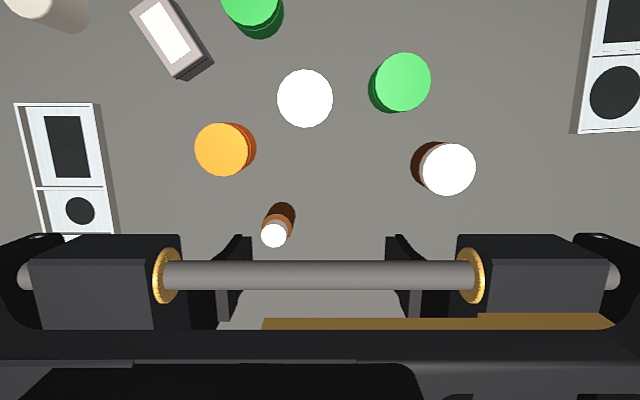

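```bash
python3 -m inch '[{"jaw":40,"x":0.5,"y":-0.09,"z":-0.4,"ax":0,"ay":0,"az":0},{"jaw":40,"x":0.5,"y":-0.09,"z":-0.5,"ax":0,"ay":0,"az":0},{"jaw":40,"x":0.5,"y":-0.08,"z":-0.5,"ax":0,"ay":0,"az":0},{"jaw":40,"x":0,"y":0,"z":-0.4,"ax":0,"ay":0,"az":0},{"jaw":40,"x":0,"y":0,"z":0,"ax":0,"ay":0,"az":0}]'
```

```text
time_s: 2.5
tcp_pos: [0.5455, 0.031, 0.1099]
ee_rot: [[0.956, -0.295, 0.004], [-0.295, -0.956, -0.0], [0.004, -0.001, -1.0]]
wrist_force: [-0.7, -0.8, -0.3]
gripper_width: 0.844
```

```bash
python3 -m inch '[{"jaw":40,"x":0.05,"y":-0.1,"z":-0.4,"ax":0,"ay":0,"az":0},{"jaw":40,"x":0,"y":0,"z":-0.4,"ax":0,"ay":0,"az":0},{"jaw":40,"x":0,"y":0,"z":-0.4,"ax":0,"ay":0,"az":0},{"jaw":40,"x":0,"y":0,"z":-0.25,"ax":0,"ay":0,"az":0},{"jaw":40,"x":0,"y":0,"z":0,"ax":0,"ay":0,"az":0}]'
```

```text
time_s: 3.12
tcp_pos: [0.5524, 0.0302, 0.0276]
ee_rot: [[0.958, -0.286, 0.016], [-0.286, -0.958, 0.003], [0.015, -0.007, -1.0]]
wrist_force: [-0.2, -0.7, -0.9]
gripper_width: 0.842
```

```bash
cat > d.py <<'E'
from h import *
import sys
from scipy.spatial.transform import Rotation as Rn
x,y,z,yaw=map(float,sys.argv[1:5]);s=sense()
c,q=np.cos(np.radians(yaw)),np.sin(np.radians(yaw))
T=np.array([[c,q,0],[q,-c,0],[0,0,-1]])
rv=np.degrees(Rn.from_matrix(T@np.array(s["ee_rot"]).T).as_rotvec())
print("shift units",((np.array([x,y,z])-s["tcp_pos"])/.06).round(3),"turn units",(rv/10).round(3))
E
python3 -m inch '[{"jaw":40,"x":-0.06,"y":-0.09,"z":-0.17,"ax":-0.02,"ay":0.09,"az":0},{"jaw":40,"x":0,"y":0,"z":0,"ax":0,"ay":0,"az":0}]'; python3 d.py .5485 .025 .017 -17.9
```

```text
time_s: 3.38
tcp_pos: [0.5498, 0.0252, 0.0187]
ee_rot: [[0.958, -0.285, 0.003], [-0.285, -0.958, -0.0], [0.003, -0.001, -1.0]]
wrist_force: [0.4, -0.1, -0.7]
gripper_width: 0.845
shift units [-0.022 -0.004 -0.029] turn units [ 0.001  0.017 -0.132]
```

```bash
python3 -m inch '[{"jaw":255,"x":-0.02,"y":0,"z":0,"ax":0,"ay":0,"az":0},{"jaw":255,"x":0,"y":0,"z":0,"ax":0,"ay":0,"az":0},{"jaw":255,"x":0,"y":0,"z":0,"ax":0,"ay":0,"az":0},{"jaw":255,"x":0,"y":0,"z":0,"ax":0,"ay":0,"az":0}]';python3 d.py .5485 .025 .017 -17.9
```

```text
time_s: 3.88
tcp_pos: [0.5492, 0.0252, 0.0197]
ee_rot: [[0.958, -0.286, 0.005], [-0.286, -0.958, 0.0], [0.005, -0.002, -1.0]]
wrist_force: [-0.5, 0.6, -0.8]
gripper_width: 0.636
shift units [-0.011 -0.003 -0.046] turn units [-0.002  0.029 -0.129]
```

```bash
python3 -m inch '[{"jaw":255,"x":0,"y":0,"z":0.4,"ax":0,"ay":0,"az":0},{"jaw":255,"x":0,"y":0,"z":0.6,"ax":0,"ay":0,"az":0},{"jaw":255,"x":0,"y":0,"z":0.6,"ax":0,"ay":0,"az":0},{"jaw":255,"x":0,"y":0,"z":0.5,"ax":0,"ay":0,"az":-0.1},{"jaw":255,"x":-0.2,"y":0.6,"z":0,"ax":0,"ay":0,"az":0},{"jaw":255,"x":-0.22,"y":0.7,"z":0,"ax":0,"ay":0,"az":0},{"jaw":255,"x":-0.22,"y":0.7,"z":0,"ax":0,"ay":0,"az":0},{"jaw":255,"x":-0.22,"y":0.7,"z":0,"ax":0,"ay":0,"az":0},{"jaw":255,"x":-0.22,"y":0.7,"z":0,"ax":0,"ay":0,"az":0},{"jaw":255,"x":-0.22,"y":0.7,"z":0,"ax":0,"ay":0,"az":0},{"jaw":255,"x":-0.22,"y":0.7,"z":0,"ax":0,"ay":0,"az":0},{"jaw":255,"x":0,"y":0,"z":0,"ax":0,"ay":0,"az":0}]';python3 d.py .4435 .3565 .08 -17.9
```

```text
time_s: 5.38
tcp_pos: [0.451, 0.3205, 0.1476]
ee_rot: [[0.952, -0.307, 0.0], [-0.307, -0.952, 0.001], [-0.0, -0.001, -1.0]]
wrist_force: [-0.1, -0.5, -0.9]
gripper_width: 0.637
shift units [-0.125  0.599 -1.127] turn units [-0.004  0.001 -0.005]
```

```bash
python3 -m inch '[{"jaw":255,"x":-0.06,"y":0.3,"z":-0.3,"ax":0,"ay":0,"az":0},{"jaw":255,"x":-0.06,"y":0.3,"z":-0.4,"ax":0,"ay":0,"az":0},{"jaw":255,"x":0,"y":0,"z":-0.4,"ax":0,"ay":0,"az":0},{"jaw":255,"x":0,"y":0,"z":0,"ax":0,"ay":0,"az":0}]';python3 d.py .4435 .3565 .045 -17.9; python3 w.py w3 >/dev/null
```

```text
time_s: 5.88
tcp_pos: [0.4426, 0.3561, 0.0768]
ee_rot: [[0.951, -0.309, -0.003], [-0.309, -0.951, -0.002], [-0.002, 0.002, -1.0]]
wrist_force: [-0.3, 0.9, -1.4]
gripper_width: 0.633
shift units [ 0.015  0.007 -0.529] turn units [ 0.01  -0.015  0.011]
```

View pics/w3.png

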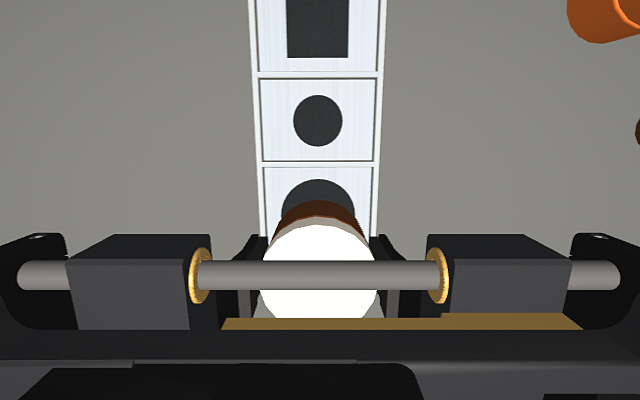

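The tray column (discs at u≈318) lines up with the held jar (u≈319). Lower it now.

```bash
python3 -m inch '[{"jaw":255,"x":0.015,"y":0.01,"z":-0.4,"ax":0.01,"ay":-0.01,"az":0},{"jaw":255,"x":0,"y":0,"z":-0.3,"ax":0,"ay":0,"az":0},{"jaw":255,"x":0,"y":0,"z":0,"ax":0,"ay":0,"az":0}]';python3 d.py .4435 .3565 .024 -17.9
```

```text
time_s: 6.3
tcp_pos: [0.4469, 0.3586, 0.0384]
ee_rot: [[0.951, -0.31, 0.006], [-0.31, -0.951, 0.007], [0.004, -0.009, -1.0]]
wrist_force: [-0.2, -0.4, -1.0]
gripper_width: 0.638
shift units [-0.056 -0.036 -0.24 ] turn units [-0.041  0.034  0.015]
```

```bash
python3 -m inch '[{"jaw":255,"x":-0.056,"y":-0.036,"z":-0.1,"ax":-0.04,"ay":0.034,"az":0.01},{"jaw":255,"x":0,"y":0,"z":-0.08,"ax":0,"ay":0,"az":0},{"jaw":255,"x":0,"y":0,"z":0,"ax":0,"ay":0,"az":0}]';python3 d.py .4435 .3565 .024 -17.9
```

```text
time_s: 6.68
tcp_pos: [0.4447, 0.3575, 0.0298]
ee_rot: [[0.951, -0.308, 0.003], [-0.308, -0.951, 0.004], [0.002, -0.004, -1.0]]
wrist_force: [-0.4, 0.3, -1.7]
gripper_width: 0.634
shift units [-0.02  -0.017 -0.097] turn units [-0.021  0.017  0.005]
```

```bash
python3 -m inch '[{"jaw":255,"x":-0.02,"y":-0.017,"z":-0.07,"ax":-0.02,"ay":0.017,"az":0},{"jaw":255,"x":0,"y":0,"z":-0.03,"ax":0,"ay":0,"az":0},{"jaw":255,"x":0,"y":0,"z":0,"ax":0,"ay":0,"az":0}]';python3 d.py .4435 .3565 .024 -17.9
```

```text
time_s: 7.05
tcp_pos: [0.4437, 0.3568, 0.024]
ee_rot: [[0.951, -0.308, 0.001], [-0.308, -0.951, 0.001], [0.0, -0.001, -1.0]]
wrist_force: [-0.2, -0.7, -2.3]
gripper_width: 0.639
shift units [-0.003 -0.005 -0.   ] turn units [-0.005  0.004  0.004]
```

```bash
python3 -m inch '[{"jaw":255,"x":0,"y":0,"z":-0.01,"ax":0,"ay":0,"az":0},{"jaw":40,"x":0,"y":0,"z":0,"ax":0,"ay":0,"az":0},{"jaw":40,"x":0,"y":0,"z":0,"ax":0,"ay":0,"az":0},{"jaw":40,"x":0,"y":0,"z":0,"ax":0,"ay":0,"az":0}]'
```

```text
time_s: 7.55
tcp_pos: [0.4442, 0.3574, 0.0243]
ee_rot: [[0.952, -0.307, 0.002], [-0.307, -0.952, 0.002], [0.001, -0.003, -1.0]]
wrist_force: [-0.7, 0.0, -0.5]
gripper_width: 0.825
```

```bash
python3 -m inch '[{"jaw":40,"x":0,"y":0,"z":0.3,"ax":0,"ay":0,"az":0},{"jaw":40,"x":0,"y":0,"z":0.6,"ax":0,"ay":0,"az":0},{"jaw":40,"x":0,"y":0,"z":0.6,"ax":0,"ay":0,"az":0},{"jaw":90,"x":0,"y":0,"z":0.5,"ax":0,"ay":0,"az":0},{"jaw":90,"x":-0.04,"y":-0.6,"z":0,"ax":0,"ay":0,"az":0},{"jaw":90,"x":-0.04,"y":-0.75,"z":0,"ax":0,"ay":0,"az":0},{"jaw":90,"x":-0.04,"y":-0.75,"z":0,"ax":0,"ay":0,"az":0},{"jaw":90,"x":-0.04,"y":-0.75,"z":0,"ax":0,"ay":0,"az":0},{"jaw":90,"x":-0.04,"y":-0.6,"z":0,"ax":0,"ay":0,"az":0},{"jaw":90,"x":0,"y":0,"z":0,"ax":0,"ay":0,"az":0}]';python3 d.py .4298 .0965 .11 -17.9
python3 - <<'E'
from h import *
im=capture("top");cv2.imwrite("pics/top2.png",cv2.resize(im[100:290,160:490,::-1],(792,456),interpolation=cv2.INTER_CUBIC))
H,S,V=cv2.split(cv2.cvtColor(im,cv2.COLOR_RGB2HSV))
for b in blobs((V>165)&(S<45),200,600): print(np.round(b[:3],1),cast("top",b[:2],.054).round(4))
E
```

```text
time_s: 8.8
tcp_pos: [0.4311, 0.1447, 0.1486]
ee_rot: [[0.952, -0.306, 0.005], [-0.306, -0.952, 0.004], [0.003, -0.005, -1.0]]
wrist_force: [-0.3, 0.4, -0.3]
gripper_width: 0.653
shift units [-0.022 -0.804 -0.643] turn units [-0.021  0.027 -0.007]
[321.7 395.5 275. ] [0.099  0.0016]
[ 72.6 366.3 273.5] [0.1575 0.6196]
[134.  349.3 278. ] [0.2015 0.4698]
[197.9 301.  553.5] [0.3226 0.3162]
[363.8 259.3 375.5] [ 0.4339 -0.098 ]
[444.  253.3 446. ] [ 0.4527 -0.3006]
[451.1 225.2 379.5] [ 0.5239 -0.3188]
[208.9 198.  506. ] [0.5816 0.2989]
[377.4 177.4 252.5] [ 0.6425 -0.1304]
[273.7 174.  248.5] [0.6464 0.1353]
```

View pics/top2.png

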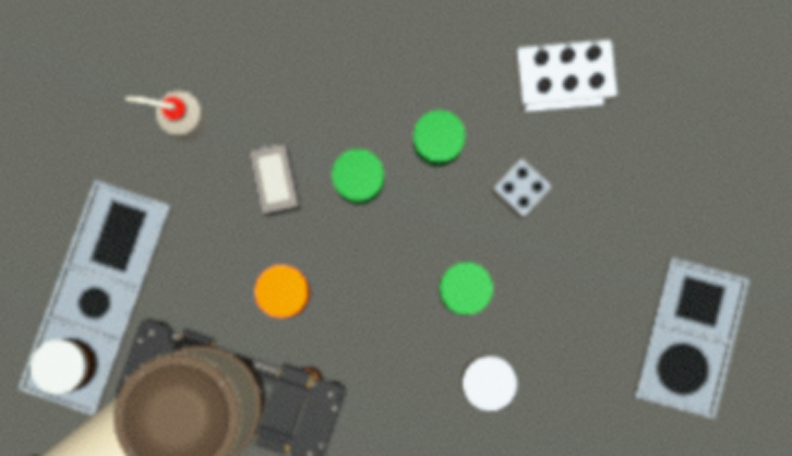

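Jar stands upright in the big-disc compartment (crop 62,365); everything else unmoved. Next the bottle.

```bash
python3 -m inch '[{"jaw":90,"x":-0.02,"y":-0.4,"z":-0.1,"ax":-0.02,"ay":0.02,"az":0},{"jaw":90,"x":0,"y":-0.35,"z":-0.3,"ax":0,"ay":0,"az":0},{"jaw":90,"x":0,"y":0,"z":-0.1,"ax":0,"ay":0,"az":0},{"jaw":90,"x":0,"y":0,"z":0,"ax":0,"ay":0,"az":0}]';python3 d.py .4298 .0965 .026 -17.9
```

```text
time_s: 9.35
tcp_pos: [0.4333, 0.1042, 0.1192]
ee_rot: [[0.954, -0.301, 0.007], [-0.301, -0.954, 0.003], [0.006, -0.005, -1.0]]
wrist_force: [0.3, 0.1, 0.3]
gripper_width: 0.652
shift units [-0.059 -0.129 -1.553] turn units [-0.017  0.04  -0.04 ]
```

```bash
python3 -m inch '[{"jaw":90,"x":-0.06,"y":-0.13,"z":0,"ax":-0.02,"ay":0.04,"az":-0.04},{"jaw":90,"x":-0.02,"y":-0.02,"z":-0.3,"ax":0,"ay":0.01,"az":0},{"jaw":90,"x":-0.02,"y":-0.02,"z":-0.3,"ax":0,"ay":0.01,"az":0},{"jaw":90,"x":0,"y":0,"z":0,"ax":0,"ay":0,"az":0}]';python3 d.py .4298 .0965 .026 -17.9
```

```text
time_s: 9.85
tcp_pos: [0.4289, 0.0964, 0.0846]
ee_rot: [[0.953, -0.305, 0.0], [-0.305, -0.953, 0.002], [-0.0, -0.002, -1.0]]
wrist_force: [-0.7, -0.1, 0.7]
gripper_width: 0.646
shift units [ 0.015  0.002 -0.976] turn units [-0.009  0.002 -0.017]
```

```bash
python3 -m inch '[{"jaw":90,"x":0,"y":0,"z":-0.35,"ax":-0.01,"ay":0,"az":-0.01},{"jaw":90,"x":-0.02,"y":-0.02,"z":-0.35,"ax":0,"ay":0.01,"az":0},{"jaw":90,"x":-0.02,"y":-0.02,"z":-0.3,"ax":0,"ay":0.01,"az":0},{"jaw":90,"x":0,"y":0,"z":0,"ax":0,"ay":0,"az":0}]';python3 d.py .4298 .0965 .026 -17.9
```

```text
time_s: 10.35
tcp_pos: [0.4303, 0.0968, 0.0275]
ee_rot: [[0.953, -0.304, 0.005], [-0.304, -0.953, 0.004], [0.004, -0.006, -1.0]]
wrist_force: [-0.8, -0.9, 0.2]
gripper_width: 0.645
shift units [-0.009 -0.005 -0.024] turn units [-0.023  0.031 -0.023]
```

```bash
python3 -m inch '[{"jaw":90,"x":-0.01,"y":0,"z":-0.02,"ax":-0.02,"ay":0.03,"az":-0.02},{"jaw":255,"x":0,"y":0,"z":0,"ax":0,"ay":0,"az":0},{"jaw":255,"x":0,"y":0,"z":0,"ax":0,"ay":0,"az":0},{"jaw":255,"x":0,"y":0,"z":0,"ax":0,"ay":0,"az":0},{"jaw":255,"x":0,"y":0,"z":0,"ax":0,"ay":0,"az":0}]';python3 d.py .4298 .0965 .026 -17.9
```

```text
time_s: 10.98
tcp_pos: [0.4317, 0.0982, 0.0293]
ee_rot: [[0.952, -0.306, 0.005], [-0.306, -0.952, 0.003], [0.004, -0.005, -1.0]]
wrist_force: [0.7, 0.3, -0.9]
gripper_width: 0.383
shift units [-0.032 -0.028 -0.055] turn units [-0.019  0.029 -0.007]
```

```bash
python3 -m inch '[{"jaw":255,"x":-0.03,"y":-0.03,"z":0.3,"ax":-0.02,"ay":0.03,"az":0},{"jaw":255,"x":0,"y":0,"z":0.6,"ax":0,"ay":0,"az":0},{"jaw":255,"x":0,"y":0,"z":0.6,"ax":0,"ay":0,"az":0},{"jaw":255,"x":0,"y":0,"z":0.5,"ax":0,"ay":0,"az":0},{"jaw":255,"x":0.2,"y":0.6,"z":0,"ax":0,"ay":0,"az":0},{"jaw":255,"x":0.25,"y":0.75,"z":0,"ax":0,"ay":0,"az":0},{"jaw":255,"x":0.25,"y":0.75,"z":0,"ax":0,"ay":0,"az":0},{"jaw":255,"x":0.25,"y":0.75,"z":0,"ax":0,"ay":0,"az":0},{"jaw":255,"x":0.25,"y":0.75,"z":0,"ax":0,"ay":0,"az":0},{"jaw":255,"x":0,"y":0,"z":0,"ax":0,"ay":0,"az":0}]';python3 d.py .511 .3345 .08 -17.9
```

```text
time_s: 12.22
tcp_pos: [0.5002, 0.3171, 0.1512]
ee_rot: [[0.951, -0.31, -0.005], [-0.31, -0.951, -0.001], [-0.004, 0.002, -1.0]]
wrist_force: [-0.0, -0.4, -1.1]
gripper_width: 0.385
shift units [ 0.179  0.289 -1.187] turn units [ 0.006 -0.027  0.014]
```

```bash
python3 -m inch '[{"jaw":255,"x":0.17,"y":0.27,"z":-0.2,"ax":0,"ay":-0.02,"az":0.01},{"jaw":255,"x":0,"y":0,"z":-0.4,"ax":0,"ay":0,"az":0},{"jaw":255,"x":0,"y":0,"z":-0.4,"ax":0,"ay":0,"az":0},{"jaw":255,"x":0,"y":0,"z":0,"ax":0,"ay":0,"az":0}]';python3 d.py .511 .3345 .05 -17.9;python3 w.py w4 >/dev/null
```

```text
time_s: 12.72
tcp_pos: [0.5084, 0.3306, 0.0883]
ee_rot: [[0.951, -0.309, -0.005], [-0.31, -0.951, -0.004], [-0.004, 0.006, -1.0]]
wrist_force: [0.8, 0.5, -0.5]
gripper_width: 0.381
shift units [ 0.043  0.065 -0.638] turn units [ 0.023 -0.031  0.013]
```

View pics/w4.png

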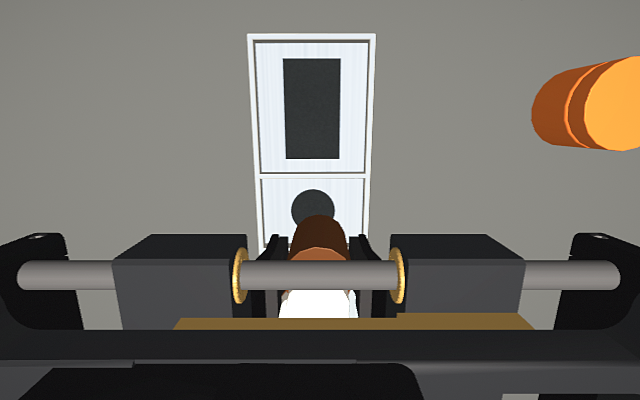

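Bottle hangs upright at (319,250) with the small disc at (313,208) just ahead; a 4 mm correction to the target is due.

```bash
python3 -m inch '[{"jaw":255,"x":0.045,"y":0.065,"z":-0.3,"ax":0.02,"ay":-0.03,"az":0.01},{"jaw":255,"x":-0.02,"y":-0.01,"z":-0.3,"ax":0,"ay":0,"az":0},{"jaw":255,"x":0,"y":0,"z":0,"ax":0,"ay":0,"az":0}]';python3 d.py .511 .3345 .033 -17.9
```

```text
time_s: 13.15
tcp_pos: [0.5128, 0.3352, 0.0577]
ee_rot: [[0.952, -0.308, 0.008], [-0.308, -0.952, 0.006], [0.006, -0.008, -1.0]]
wrist_force: [-0.6, 0.1, -0.8]
gripper_width: 0.382
shift units [-0.029 -0.012 -0.412] turn units [-0.035  0.045  0.001]
```

```bash
python3 -m inch '[{"jaw":255,"x":-0.03,"y":-0.02,"z":-0.2,"ax":-0.035,"ay":0.045,"az":0},{"jaw":255,"x":-0.01,"y":-0.01,"z":-0.1,"ax":-0.01,"ay":0.01,"az":0},{"jaw":255,"x":0,"y":0,"z":0,"ax":0,"ay":0,"az":0}]';python3 d.py .511 .3345 .033 -17.9
```

```text
time_s: 13.52
tcp_pos: [0.5116, 0.3342, 0.0417]
ee_rot: [[0.952, -0.307, 0.001], [-0.307, -0.952, 0.001], [0.001, -0.001, -1.0]]
wrist_force: [0.2, 0.0, -0.7]
gripper_width: 0.384
shift units [-0.011  0.004 -0.145] turn units [-0.006  0.007  0.   ]
```

```bash
python3 -m inch '[{"jaw":255,"x":-0.01,"y":0,"z":-0.08,"ax":-0.01,"ay":0.01,"az":0},{"jaw":255,"x":0,"y":0,"z":-0.05,"ax":-0.01,"ay":0.01,"az":0},{"jaw":255,"x":0,"y":0,"z":0,"ax":0,"ay":0,"az":0}]';python3 d.py .511 .3345 .033 -17.9
```

```text
time_s: 13.9
tcp_pos: [0.5113, 0.3346, 0.0338]
ee_rot: [[0.952, -0.307, -0.002], [-0.307, -0.952, -0.002], [-0.001, 0.003, -1.0]]
wrist_force: [0.0, 0.4, -0.9]
gripper_width: 0.383
shift units [-0.005 -0.001 -0.014] turn units [ 0.012 -0.01  -0.002]
```

```bash
python3 -m inch '[{"jaw":255,"x":0,"y":0,"z":-0.025,"ax":0.01,"ay":-0.01,"az":0},{"jaw":255,"x":0,"y":0,"z":0,"ax":0,"ay":0,"az":0}]';python3 d.py .511 .3345 .033 -17.9; python3 -m inch '[{"jaw":255,"x":0,"y":0,"z":-0.02,"ax":0,"ay":0,"az":0},{"jaw":255,"x":0,"y":0,"z":0,"ax":0,"ay":0,"az":0}]'
```

```text
time_s: 14.15
tcp_pos: [0.5117, 0.3348, 0.0335]
ee_rot: [[0.952, -0.306, 0.001], [-0.306, -0.952, 0.0], [0.001, -0.0, -1.0]]
wrist_force: [0.4, -0.2, -1.8]
gripper_width: 0.386
shift units [-0.011 -0.005 -0.008] turn units [-0.     0.007 -0.005]
time_s: 14.4
tcp_pos: [0.5119, 0.335, 0.0334]
ee_rot: [[0.952, -0.306, 0.002], [-0.306, -0.952, 0.0], [0.002, -0.001, -1.0]]
wrist_force: [-0.8, 0.2, -0.7]
gripper_width: 0.383
```

```bash
python3 -m inch '[{"jaw":255,"x":-0.01,"y":-0.01,"z":-0.04,"ax":0,"ay":0.01,"az":0},{"jaw":255,"x":0,"y":0,"z":-0.02,"ax":0,"ay":0,"az":0}]';python3 d.py .511 .3345 .033 -17.9
```

```text
time_s: 14.65
tcp_pos: [0.5121, 0.3349, 0.0333]
ee_rot: [[0.953, -0.305, 0.003], [-0.305, -0.953, 0.001], [0.002, -0.002, -1.0]]
wrist_force: [-2.1, -2.6, 5.4]
gripper_width: 0.382
shift units [-0.019 -0.007 -0.004] turn units [-0.007  0.015 -0.017]
```

Contact with the floor (+5 N). Release and rise.

```bash
python3 -m inch '[{"jaw":255,"x":0,"y":0,"z":0.01,"ax":0,"ay":0,"az":0},{"jaw":110,"x":0,"y":0,"z":0,"ax":0,"ay":0,"az":0},{"jaw":95,"x":0,"y":0,"z":0,"ax":0,"ay":0,"az":0},{"jaw":95,"x":0,"y":0,"z":0,"ax":0,"ay":0,"az":0},{"jaw":95,"x":0,"y":0,"z":0.3,"ax":0,"ay":0,"az":0},{"jaw":95,"x":0,"y":0,"z":0.6,"ax":0,"ay":0,"az":0},{"jaw":95,"x":0,"y":0,"z":0.6,"ax":0,"ay":0,"az":0},{"jaw":95,"x":0,"y":0,"z":0.6,"ax":0,"ay":0,"az":0},{"jaw":95,"x":0,"y":0,"z":0,"ax":0,"ay":0,"az":0}]';python3 d.py .648 .137 .15 11.3
```

```text
time_s: 15.78
tcp_pos: [0.5117, 0.3342, 0.1613]
ee_rot: [[0.952, -0.305, 0.001], [-0.305, -0.952, -0.001], [0.001, 0.0, -1.0]]
wrist_force: [-0.2, -0.4, 0.8]
gripper_width: 0.624
shift units [ 2.272 -3.287 -0.189] turn units [0.003 0.007 2.905]
```

```bash
python3 -m inch '[{"jaw":95,"x":0.1,"y":-0.6,"z":0,"ax":0,"ay":0,"az":0.48},{"jaw":95,"x":0.1,"y":-0.6,"z":0,"ax":0,"ay":0,"az":0.48},{"jaw":95,"x":0.1,"y":-0.6,"z":0,"ax":0,"ay":0,"az":0.48},{"jaw":95,"x":0.1,"y":-0.6,"z":0,"ax":0,"ay":0,"az":0.48},{"jaw":95,"x":0.1,"y":-0.6,"z":0,"ax":0,"ay":0,"az":0.48},{"jaw":95,"x":0.1,"y":-0.6,"z":0,"ax":0,"ay":0,"az":0.48},{"jaw":95,"x":0,"y":0,"z":0,"ax":0,"ay":0,"az":0},{"jaw":95,"x":0,"y":0,"z":0,"ax":0,"ay":0,"az":0}]';python3 d.py .648 .137 .15 11.3; python3 w.py w5
python3 - <<'E'
from h import *
p=camera_params("wrist");im=cv2.imread("pics/w5.png");H,S,V=cv2.split(cv2.cvtColor(im,cv2.COLOR_BGR2HSV))
for b in blobs((V>165)&(S<45),1500,20000):
    q=cv2.boxPoints(b[3]); w=np.array([cast("wrist",u,.04,p) for u in q]); 
    for i in range(4):
        e=w[(i+1)%4]-w[i]; print(np.round(b[:2]),np.linalg.norm(e).round(4),np.degrees(np.arctan2(e[1],e[0])).round(1),end=" | ")
    print()
E
```

```text
time_s: 16.77
tcp_pos: [0.5441, 0.1109, 0.1535]
ee_rot: [[0.978, 0.207, -0.009], [0.207, -0.978, -0.006], [-0.01, 0.004, -1.0]]
wrist_force: [0.8, -0.5, 0.2]
gripper_width: 0.627
shift units [ 1.731  0.434 -0.059] turn units [ 0.033 -0.054 -0.066]
16.775 [0.5441 0.1109 0.1535] yaw 11.96 tilt [-0.0095 -0.0057] w 0.6273446650653748 F [ 0.8 -0.5  0.2] j6 73.67070414701759
white uv 13.4 235.8 A 253 [10.4 38.3] 69.4 z0.004[0.4345 0.4138] z0.040[0.4553 0.3804] z0.050[0.4611 0.3711] z0.080[0.4784 0.3433]
white uv 18.6 200.9 A 897 [42.4 30.7] 54.5 z0.004[0.4746 0.407 ] z0.040[0.4907 0.3744] z0.050[0.4952 0.3654] z0.080[0.5087 0.3382]
white uv 613.3 149.5 A 2286 [47.1 63.4] 58.4 z0.004[ 0.6484 -0.1643] z0.040[ 0.6444 -0.1307] z0.050[ 0.6433 -0.1214] z0.080[ 0.64   -0.0934]
white uv 120.6 108.3 A 3658 [50.7 80.5] 22.4 z0.004[0.5873 0.3098] z0.040[0.5904 0.2885] z0.050[0.5913 0.2826] z0.080[0.5938 0.2648]
white uv 83.8 106.9 A 1210 [145.1  66.6] 71.7 z0.004[0.5814 0.3437] z0.040[0.5851 0.3184] z0.050[0.5862 0.3114] z0.080[0.5893 0.2904]
white uv 109.8 124.3 A 13902 [106.8 198.4] 19.3 z0.004[0.5
[... 742 characters left out ...]
.0545]
dark uv 254.7 249.1 A 558 [26. 37.] 90.0 z0.004[0.4719 0.1636] z0.040[0.4883 0.1593] z0.050[0.4929 0.158 ] z0.080[0.5066 0.1544]
dark uv 302.8 317.2 A 32964 [639.5 128.8] 0.3 z0.004[0.4008 0.0973] z0.040[0.4255 0.1006] z0.050[0.4324 0.1015] z0.080[0.4529 0.1043]
[613. 149.] 0.0483 -43.2 | [613. 149.] 0.0452 -125.8 | [613. 149.] 0.0498 138.2 | [613. 149.] 0.0463 52.2 | 
[121. 108.] 0.0687 -19.7 | [121. 108.] 0.0386 -100.1 | [121. 108.] 0.0695 162.2 | [121. 108.] 0.0408 78.3 | 
[110. 124.] 0.1781 -18.2 | [110. 124.] 0.0805 -96.5 | [110. 124.] 0.1818 166.0 | [110. 124.] 0.093 79.9 | 
[313.  73.] 0.0378 -77.1 | [313.  73.] 0.069 -166.1 | [313.  73.] 0.0405 102.9 | [313.  73.] 0.069 11.6 |
```

View pics/w5.png

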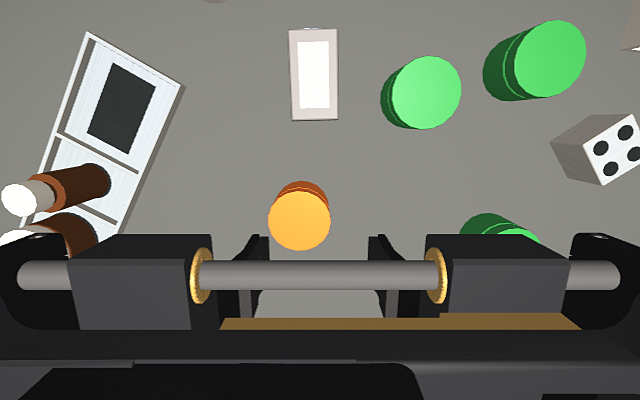

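```bash
python3 -m inch '[{"jaw":95,"x":0.55,"y":0.14,"z":0,"ax":0.03,"ay":-0.05,"az":0},{"jaw":95,"x":0.6,"y":0.15,"z":-0.2,"ax":0,"ay":0,"az":0},{"jaw":95,"x":0.5,"y":0.13,"z":-0.4,"ax":0,"ay":0,"az":0},{"jaw":95,"x":0,"y":0,"z":-0.2,"ax":0,"ay":0,"az":0},{"jaw":95,"x":0,"y":0,"z":0,"ax":0,"ay":0,"az":0}]';python3 d.py .649 .137 .015 12
```

```text
time_s: 17.45
tcp_pos: [0.6442, 0.1426, 0.1031]
ee_rot: [[0.977, 0.213, -0.001], [0.213, -0.977, -0.0], [-0.001, -0.0, -1.0]]
wrist_force: [0.4, 0.1, 0.6]
gripper_width: 0.625
shift units [ 0.08  -0.093 -1.468] turn units [ 0.001 -0.008 -0.031]
```

```bash
python3 -m inch '[{"jaw":95,"x":0.07,"y":-0.1,"z":-0.2,"ax":0,"ay":0,"az":-0.03},{"jaw":95,"x":-0.02,"y":0,"z":-0.35,"ax":0,"ay":0.01,"az":0},{"jaw":95,"x":-0.02,"y":0,"z":-0.2,"ax":0,"ay":0.01,"az":0},{"jaw":95,"x":0,"y":0,"z":0,"ax":0,"ay":0,"az":0}]';python3 d.py .649 .137 .015 12
```

```text
time_s: 17.95
tcp_pos: [0.6455, 0.1363, 0.059]
ee_rot: [[0.978, 0.209, -0.002], [0.209, -0.978, 0.001], [-0.001, -0.001, -1.0]]
wrist_force: [-0.4, -0.7, -1.1]
gripper_width: 0.625
shift units [ 0.059  0.012 -0.733] turn units [-0.006 -0.01  -0.004]
```

```bash
python3 -m inch '[{"jaw":95,"x":0.05,"y":0,"z":-0.3,"ax":0,"ay":-0.01,"az":0},{"jaw":95,"x":0,"y":0,"z":-0.3,"ax":0,"ay":0.01,"az":0},{"jaw":95,"x":0,"y":0,"z":-0.1,"ax":0,"ay":0,"az":0},{"jaw":95,"x":0,"y":0,"z":0,"ax":0,"ay":0,"az":0}]';python3 d.py .649 .137 .015 12
```

```text
time_s: 18.45
tcp_pos: [0.6492, 0.1363, 0.015]
ee_rot: [[0.978, 0.209, -0.0], [0.209, -0.978, 0.002], [0.0, -0.002, -1.0]]
wrist_force: [-0.9, -0.3, 0.0]
gripper_width: 0.626
shift units [-0.003  0.011 -0.   ] turn units [-0.009 -0.    -0.004]
```

```bash
python3 -m inch '[{"jaw":255,"x":0,"y":0,"z":0,"ax":0,"ay":0,"az":0},{"jaw":255,"x":0,"y":0,"z":0,"ax":0,"ay":0,"az":0},{"jaw":255,"x":0,"y":0,"z":0,"ax":0,"ay":0,"az":0},{"jaw":255,"x":0,"y":0,"z":0,"ax":0,"ay":0,"az":0}]';python3 d.py .649 .137 .015 12
```

```text
time_s: 18.95
tcp_pos: [0.6497, 0.1366, 0.0159]
ee_rot: [[0.978, 0.209, 0.001], [0.209, -0.978, 0.002], [0.002, -0.002, -1.0]]
wrist_force: [-0.0, -0.6, -1.3]
gripper_width: 0.455
shift units [-0.011  0.007 -0.016] turn units [-0.013  0.008 -0.005]
```

```bash
python3 -m inch '[{"jaw":255,"x":0,"y":0,"z":0.3,"ax":0,"ay":0,"az":0},{"jaw":255,"x":0,"y":0,"z":0.6,"ax":0,"ay":0,"az":0},{"jaw":255,"x":0,"y":0,"z":0.6,"ax":0,"ay":0,"az":0},{"jaw":255,"x":0,"y":0,"z":0.6,"ax":0,"ay":0,"az":0},{"jaw":255,"x":-0.2,"y":0.4,"z":0.2,"ax":0,"ay":0,"az":-0.5},{"jaw":255,"x":-0.2,"y":0.5,"z":0,"ax":0,"ay":0,"az":-0.5},{"jaw":255,"x":-0.2,"y":0.5,"z":0,"ax":0,"ay":0,"az":-0.5},{"jaw":255,"x":-0.2,"y":0.5,"z":0,"ax":0,"ay":0,"az":-0.5},{"jaw":255,"x":-0.2,"y":0.5,"z":0,"ax":0,"ay":0,"az":-0.5},{"jaw":255,"x":0,"y":0.2,"z":0,"ax":0,"ay":0,"az":-0.4},{"jaw":255,"x":0,"y":0,"z":0,"ax":0,"ay":0,"az":0}]';python3 d.py .586 .3107 .08 -17.9
```

```text
time_s: 20.32
tcp_pos: [0.5886, 0.2968, 0.1748]
ee_rot: [[0.951, -0.307, 0.018], [-0.307, -0.952, 0.006], [0.015, -0.012, -1.0]]
wrist_force: [1.2, -1.0, -1.3]
gripper_width: 0.456
shift units [-0.044  0.231 -1.579] turn units [-0.036  0.103 -0.   ]
```

```bash
python3 -m inch '[{"jaw":255,"x":-0.04,"y":0.22,"z":0,"ax":-0.035,"ay":0.1,"az":0},{"jaw":255,"x":0,"y":0,"z":-0.4,"ax":0,"ay":0,"az":0},{"jaw":255,"x":0,"y":0,"z":-0.5,"ax":0,"ay":0,"az":0},{"jaw":255,"x":0,"y":0,"z":-0.4,"ax":0,"ay":0,"az":0},{"jaw":255,"x":0,"y":0,"z":0,"ax":0,"ay":0,"az":0}]';python3 d.py .586 .3107 .045 -17.9; python3 w.py w6 >/dev/null
```

```text
time_s: 20.95
tcp_pos: [0.5878, 0.3106, 0.098]
ee_rot: [[0.952, -0.306, 0.002], [-0.306, -0.952, 0.002], [0.001, -0.003, -1.0]]
wrist_force: [0.5, 0.0, -1.2]
gripper_width: 0.457
shift units [-0.03   0.002 -0.883] turn units [-0.012  0.009 -0.009]
```

View pics/w6.png

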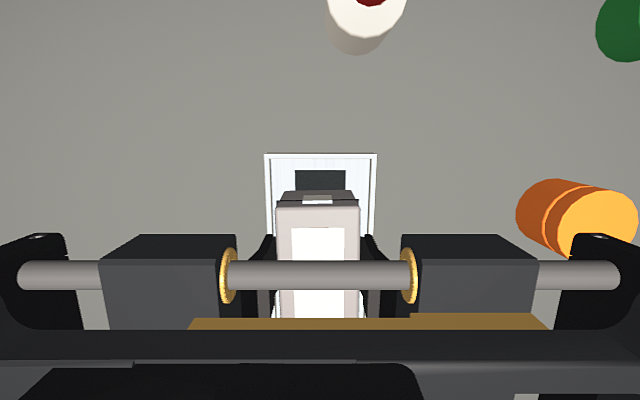

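Box is square with the tray (u≈318–320) and the outline shows ahead of it. Descend.

```bash
python3 -m inch '[{"jaw":255,"x":-0.03,"y":0,"z":-0.35,"ax":-0.01,"ay":0.01,"az":0},{"jaw":255,"x":-0.01,"y":-0.01,"z":-0.4,"ax":0,"ay":0.01,"az":0},{"jaw":255,"x":0,"y":0,"z":-0.1,"ax":0,"ay":0,"az":0},{"jaw":255,"x":0,"y":0,"z":0,"ax":0,"ay":0,"az":0}]';python3 d.py .586 .3107 .02 -17.9
```

```text
time_s: 21.5
tcp_pos: [0.5912, 0.3134, 0.0552]
ee_rot: [[0.953, -0.304, 0.012], [-0.304, -0.953, 0.009], [0.008, -0.012, -1.0]]
wrist_force: [0.2, 0.1, -0.9]
gripper_width: 0.462
shift units [-0.087 -0.044 -0.587] turn units [-0.052  0.067 -0.02 ]
```

```bash
python3 -m inch '[{"jaw":255,"x":-0.09,"y":-0.045,"z":-0.15,"ax":-0.05,"ay":0.065,"az":-0.02},{"jaw":255,"x":-0.01,"y":-0.01,"z":-0.2,"ax":-0.01,"ay":0.01,"az":0},{"jaw":255,"x":0,"y":0,"z":0,"ax":0,"ay":0,"az":0}]';python3 d.py .586 .3107 .02 -17.9
```

```text
time_s: 21.88
tcp_pos: [0.5858, 0.3107, 0.0354]
ee_rot: [[0.952, -0.307, 0.001], [-0.307, -0.952, 0.0], [0.001, -0.0, -1.0]]
wrist_force: [-0.2, -0.4, -1.7]
gripper_width: 0.459
shift units [ 0.003  0.001 -0.256] turn units [-0.001  0.004 -0.001]
```

```bash
python3 -m inch '[{"jaw":255,"x":0,"y":0,"z":-0.1,"ax":0,"ay":0,"az":0},{"jaw":255,"x":-0.01,"y":-0.01,"z":-0.08,"ax":-0.01,"ay":0.01,"az":0},{"jaw":255,"x":0,"y":0,"z":0,"ax":0,"ay":0,"az":0}]';python3 d.py .586 .3107 .02 -17.9
```

```text
time_s: 22.25
tcp_pos: [0.5854, 0.3101, 0.024]
ee_rot: [[0.952, -0.307, -0.001], [-0.307, -0.952, -0.002], [-0.0, 0.002, -1.0]]
wrist_force: [-0.3, 0.4, -0.9]
gripper_width: 0.46
shift units [ 0.01   0.01  -0.066] turn units [ 0.01  -0.004 -0.002]
```

```bash
python3 -m inch '[{"jaw":255,"x":0.01,"y":0.01,"z":-0.05,"ax":0.01,"ay":0,"az":0},{"jaw":255,"x":0,"y":0,"z":-0.03,"ax":0,"ay":0,"az":0}]';python3 d.py .586 .3107 .02 -17.9;python3 -m inch '[{"jaw":255,"x":0,"y":0,"z":-0.03,"ax":0,"ay":0,"az":0}]'
```

```text
time_s: 22.5
tcp_pos: [0.5862, 0.3109, 0.0196]
ee_rot: [[0.952, -0.307, -0.0], [-0.307, -0.952, 0.0], [-0.0, -0.0, -1.0]]
wrist_force: [-2.7, -0.2, 7.1]
gripper_width: 0.458
shift units [-0.004 -0.003  0.006] turn units [-0.001 -0.002 -0.004]
time_s: 22.62
tcp_pos: [0.5862, 0.3109, 0.0196]
ee_rot: [[0.952, -0.306, -0.0], [-0.306, -0.952, -0.0], [-0.0, 0.0, -1.0]]
wrist_force: [-4.7, -1.4, 12.1]
gripper_width: 0.458
```

```bash
python3 -m inch '[{"jaw":255,"x":0,"y":0,"z":0.01,"ax":0,"ay":0,"az":0},{"jaw":100,"x":0,"y":0,"z":0,"ax":0,"ay":0,"az":0},{"jaw":100,"x":0,"y":0,"z":0,"ax":0,"ay":0,"az":0},{"jaw":100,"x":0,"y":0,"z":0,"ax":0,"ay":0,"az":0},{"jaw":100,"x":0,"y":0,"z":0.3,"ax":0,"ay":0,"az":0},{"jaw":100,"x":0,"y":0,"z":0.6,"ax":0,"ay":0,"az":0},{"jaw":100,"x":0,"y":0,"z":0.6,"ax":0,"ay":0,"az":0},{"jaw":100,"x":0,"y":0,"z":0.6,"ax":0,"ay":0,"az":0},{"jaw":100,"x":0,"y":0,"z":0,"ax":0,"ay":0,"az":0}]';python3 d.py .434 -.0987 .12 -14.4
```

```text
time_s: 23.75
tcp_pos: [0.5879, 0.3114, 0.1562]
ee_rot: [[0.952, -0.305, 0.006], [-0.305, -0.952, 0.003], [0.005, -0.005, -1.0]]
wrist_force: [-0.2, 0.4, -0.5]
gripper_width: 0.611
shift units [-2.565 -6.836 -0.603] turn units [-0.018  0.036  0.337]
```

```bash
python3 -m inch '[{"jaw":40,"x":-0.2,"y":-0.6,"z":0,"ax":-0.02,"ay":0.03,"az":0.1},{"jaw":40,"x":-0.26,"y":-0.7,"z":0,"ax":0,"ay":0,"az":0.1},{"jaw":40,"x":-0.26,"y":-0.7,"z":0,"ax":0,"ay":0,"az":0.1},{"jaw":40,"x":-0.26,"y":-0.7,"z":0,"ax":0,"ay":0,"az":0},{"jaw":40,"x":-0.26,"y":-0.7,"z":0,"ax":0,"ay":0,"az":0},{"jaw":40,"x":-0.26,"y":-0.7,"z":0,"ax":0,"ay":0,"az":0},{"jaw":40,"x":-0.26,"y":-0.7,"z":0,"ax":0,"ay":0,"az":0},{"jaw":40,"x":-0.26,"y":-0.7,"z":0,"ax":0,"ay":0,"az":0},{"jaw":40,"x":-0.26,"y":-0.7,"z":0,"ax":0,"ay":0,"az":0},{"jaw":40,"x":0,"y":0,"z":0,"ax":0,"ay":0,"az":0}]';python3 d.py .434 -.0987 .08 -14.4
python3 - <<'E'
from h import *
im=capture("top");cv2.imwrite("pics/top3.png",cv2.resize(im[100:290,160:490,::-1],(792,456),interpolation=cv2.INTER_CUBIC))
im=capture("scene");cv2.imwrite("pics/scene3.png",cv2.resize(im[130:300,390:510,::-1],(480,680),interpolation=cv2.INTER_CUBIC)[:600])
E
```

```text
time_s: 25.0
tcp_pos: [0.4427, -0.0713, 0.1582]
ee_rot: [[0.968, -0.252, 0.002], [-0.252, -0.968, 0.001], [0.001, -0.001, -1.0]]
wrist_force: [-0.1, -0.1, 0.1]
gripper_width: 0.845
shift units [-0.145 -0.457 -1.304] turn units [-0.006  0.01   0.02 ]
```

View pics/top3.png

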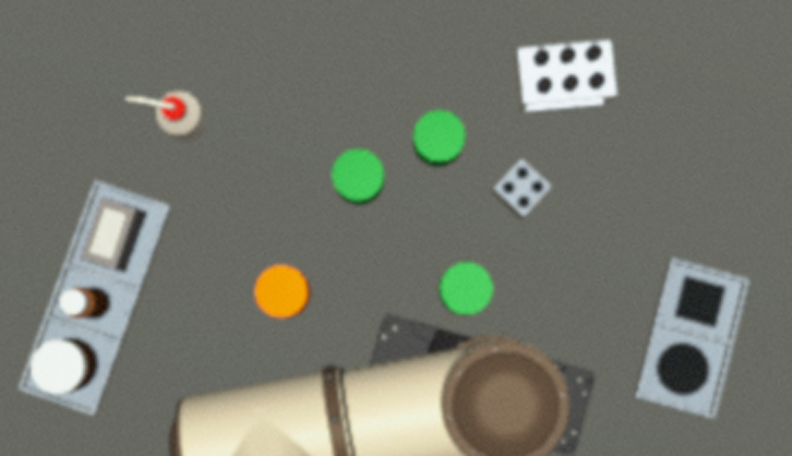

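View pics/scene3.png

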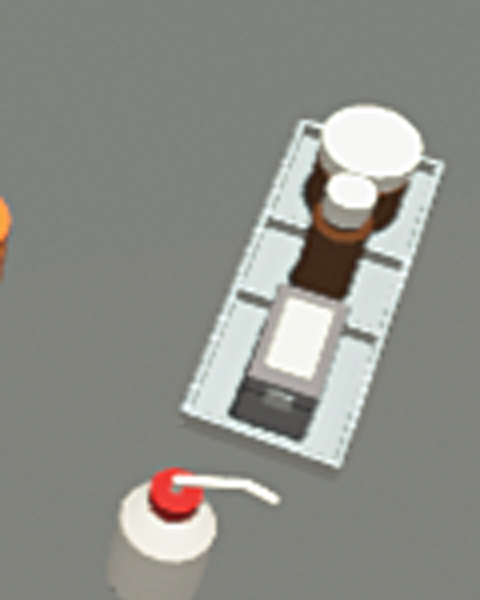

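Long tray: jar, bottle and box all stand upright in their compartments (scene crop 370,150 / 345,235 / 295,350). On to the other jar.

```bash
python3 -m inch '[{"jaw":40,"x":-0.14,"y":-0.45,"z":-0.2,"ax":0,"ay":0.01,"az":0},{"jaw":40,"x":0,"y":0,"z":-0.5,"ax":0,"ay":0,"az":0},{"jaw":40,"x":0,"y":0,"z":-0.4,"ax":0,"ay":0,"az":0},{"jaw":40,"x":0,"y":0,"z":0,"ax":0,"ay":0,"az":0}]';python3 d.py .434 -.0987 .018 -14.4
```

```text
time_s: 25.6
tcp_pos: [0.4393, -0.0939, 0.092]
ee_rot: [[0.97, -0.243, 0.006], [-0.243, -0.97, 0.001], [0.005, -0.003, -1.0]]
wrist_force: [-0.2, 0.4, 0.1]
gripper_width: 0.843
shift units [-0.088 -0.08  -1.234] turn units [-0.008  0.034 -0.033]
```

```bash
python3 -m inch '[{"jaw":40,"x":-0.09,"y":-0.08,"z":-0.15,"ax":-0.01,"ay":0.03,"az":-0.03},{"jaw":40,"x":-0.02,"y":0,"z":-0.4,"ax":0,"ay":0.01,"az":0},{"jaw":40,"x":-0.02,"y":-0.01,"z":-0.4,"ax":0,"ay":0.01,"az":0},{"jaw":40,"x":0,"y":0,"z":-0.1,"ax":0,"ay":0,"az":0},{"jaw":40,"x":0,"y":0,"z":0,"ax":0,"ay":0,"az":0}]';python3 d.py .434 -.0987 .018 -14.4
```

```text
time_s: 26.22
tcp_pos: [0.4351, -0.098, 0.0307]
ee_rot: [[0.97, -0.245, 0.005], [-0.245, -0.97, -0.0], [0.005, -0.001, -1.0]]
wrist_force: [1.5, -0.7, 0.7]
gripper_width: 0.838
shift units [-0.018 -0.012 -0.211] turn units [ 0.001  0.031 -0.024]
```

```bash
python3 -m inch '[{"jaw":40,"x":-0.02,"y":-0.01,"z":-0.15,"ax":0,"ay":0.03,"az":-0.02},{"jaw":40,"x":0,"y":0,"z":-0.04,"ax":0,"ay":0,"az":0},{"jaw":40,"x":0,"y":0,"z":0,"ax":0,"ay":0,"az":0},{"jaw":255,"x":0,"y":0,"z":0,"ax":0,"ay":0,"az":0},{"jaw":255,"x":0,"y":0,"z":0,"ax":0,"ay":0,"az":0},{"jaw":255,"x":0,"y":0,"z":0,"ax":0,"ay":0,"az":0},{"jaw":255,"x":0,"y":0,"z":0,"ax":0,"ay":0,"az":0}]';python3 d.py .434 -.0987 .018 -14.4
```

```text
time_s: 27.1
tcp_pos: [0.4356, -0.0984, 0.0207]
ee_rot: [[0.969, -0.248, 0.005], [-0.248, -0.969, 0.0], [0.005, -0.002, -1.0]]
wrist_force: [0.8, -1.2, -0.5]
gripper_width: 0.633
shift units [-0.027 -0.004 -0.045] turn units [-0.002  0.028 -0.004]
```

```bash
python3 -m inch '[{"jaw":255,"x":-0.02,"y":0,"z":0.3,"ax":0,"ay":0.03,"az":0},{"jaw":255,"x":0,"y":0,"z":0.6,"ax":0,"ay":0,"az":0},{"jaw":255,"x":0,"y":0,"z":0.6,"ax":0,"ay":0,"az":0},{"jaw":255,"x":0,"y":0,"z":0.4,"ax":0,"ay":0,"az":0},{"jaw":255,"x":0.05,"y":-0.6,"z":0,"ax":0,"ay":0,"az":0},{"jaw":255,"x":0.05,"y":-0.7,"z":0,"ax":0,"ay":0,"az":0},{"jaw":255,"x":0.05,"y":-0.7,"z":0,"ax":0,"ay":0,"az":0},{"jaw":255,"x":0.05,"y":-0.7,"z":0,"ax":0,"ay":0,"az":0},{"jaw":255,"x":0.05,"y":-0.4,"z":0,"ax":0,"ay":0,"az":0},{"jaw":255,"x":0,"y":0,"z":0,"ax":0,"ay":0,"az":0}]';python3 d.py .451 -.3135 .08 -14.4
```

```text
time_s: 28.35
tcp_pos: [0.4458, -0.2889, 0.1359]
ee_rot: [[0.969, -0.247, -0.006], [-0.247, -0.969, 0.003], [-0.006, -0.001, -1.0]]
wrist_force: [-0.6, 0.1, -1.9]
gripper_width: 0.631
shift units [ 0.087 -0.41  -0.931] turn units [-0.015 -0.034 -0.008]
```

```bash
python3 -m inch '[{"jaw":255,"x":0.08,"y":-0.4,"z":-0.2,"ax":-0.01,"ay":-0.03,"az":0},{"jaw":255,"x":0,"y":0,"z":-0.4,"ax":0,"ay":0,"az":0},{"jaw":255,"x":0,"y":0,"z":-0.2,"ax":0,"ay":0,"az":0},{"jaw":255,"x":0,"y":0,"z":0,"ax":0,"ay":0,"az":0}]';python3 d.py .451 -.3135 .025 -14.4; python3 w.py w7 >/dev/null
```

```text
time_s: 28.85
tcp_pos: [0.4496, -0.3107, 0.0861]
ee_rot: [[0.969, -0.246, -0.002], [-0.246, -0.969, 0.003], [-0.003, -0.002, -1.0]]
wrist_force: [1.2, -0.2, -0.1]
gripper_width: 0.637
shift units [ 0.023 -0.047 -1.019] turn units [-0.015 -0.012 -0.016]
```

View pics/w7.png

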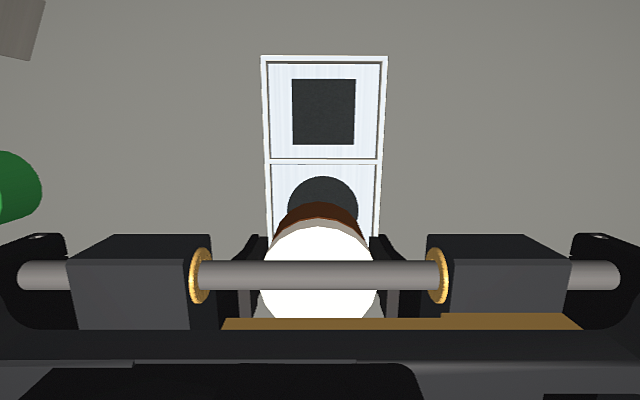

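The disc sits at u≈323 against the jar's 320, in line with the 3 mm correction still due. Descend.

```bash
python3 -m inch '[{"jaw":255,"x":0.02,"y":-0.05,"z":-0.35,"ax":-0.015,"ay":-0.01,"az":-0.01},{"jaw":255,"x":-0.01,"y":0,"z":-0.35,"ax":0,"ay":0.01,"az":0},{"jaw":255,"x":0,"y":0,"z":-0.1,"ax":0,"ay":0,"az":0},{"jaw":255,"x":0,"y":0,"z":0,"ax":0,"ay":0,"az":0}]';python3 d.py .451 -.3135 .025 -14.4
```

```text
time_s: 29.4
tcp_pos: [0.4542, -0.3138, 0.0422]
ee_rot: [[0.97, -0.244, 0.007], [-0.244, -0.97, -0.004], [0.008, 0.002, -1.0]]
wrist_force: [-1.0, -1.1, -1.3]
gripper_width: 0.634
shift units [-0.053  0.005 -0.287] turn units [ 0.025  0.041 -0.027]
```

```bash
python3 -m inch '[{"jaw":255,"x":-0.055,"y":0,"z":-0.12,"ax":0.025,"ay":0.04,"az":-0.02},{"jaw":255,"x":-0.01,"y":0,"z":-0.1,"ax":0,"ay":0.01,"az":0},{"jaw":255,"x":0,"y":0,"z":0,"ax":0,"ay":0,"az":0}]';python3 d.py .451 -.3135 .025 -14.4
```

```text
time_s: 29.78
tcp_pos: [0.4513, -0.3141, 0.0302]
ee_rot: [[0.969, -0.247, 0.001], [-0.247, -0.969, -0.001], [0.002, 0.001, -1.0]]
wrist_force: [0.8, -0.7, -1.4]
gripper_width: 0.637
shift units [-0.005  0.011 -0.086] turn units [ 0.006  0.008 -0.008]
```

```bash
python3 -m inch '[{"jaw":255,"x":-0.01,"y":0.01,"z":-0.06,"ax":0.005,"ay":0.01,"az":0},{"jaw":255,"x":0,"y":0,"z":-0.03,"ax":0,"ay":0,"az":0},{"jaw":255,"x":0,"y":0,"z":-0.02,"ax":0,"ay":0,"az":0}]';python3 d.py .451 -.3135 .025 -14.4
```

```text
time_s: 30.15
tcp_pos: [0.4508, -0.3137, 0.0246]
ee_rot: [[0.969, -0.247, -0.001], [-0.247, -0.969, -0.0], [-0.0, 0.001, -1.0]]
wrist_force: [-2.7, 2.7, 12.3]
gripper_width: 0.633
shift units [0.004 0.003 0.006] turn units [ 0.003 -0.003 -0.01 ]
```

```bash
python3 -m inch '[{"jaw":255,"x":0,"y":0,"z":0.01,"ax":0,"ay":0,"az":0},{"jaw":40,"x":0,"y":0,"z":0,"ax":0,"ay":0,"az":0},{"jaw":40,"x":0,"y":0,"z":0,"ax":0,"ay":0,"az":0},{"jaw":40,"x":0,"y":0,"z":0,"ax":0,"ay":0,"az":0},{"jaw":40,"x":0,"y":0,"z":0.3,"ax":0,"ay":0,"az":0},{"jaw":40,"x":0,"y":0,"z":0.6,"ax":0,"ay":0,"az":0},{"jaw":40,"x":0,"y":0,"z":0.6,"ax":0,"ay":0,"az":0},{"jaw":40,"x":0,"y":0,"z":0.5,"ax":0,"ay":0,"az":0},{"jaw":60,"x":0,"y":0,"z":0,"ax":0,"ay":0,"az":0}]';python3 d.py .57 -.066 .15 -42.1
```

```text
time_s: 31.28
tcp_pos: [0.4508, -0.3139, 0.1486]
ee_rot: [[0.969, -0.247, -0.0], [-0.247, -0.969, -0.001], [-0.0, 0.001, -1.0]]
wrist_force: [0.2, -0.2, 0.5]
gripper_width: 0.798
shift units [1.986 4.132 0.023] turn units [ 0.006 -0.004 -2.783]
```

```bash
python3 -m inch '[{"jaw":70,"x":0.28,"y":0.59,"z":0,"ax":0,"ay":0,"az":-0.4},{"jaw":70,"x":0.28,"y":0.59,"z":0,"ax":0,"ay":0,"az":-0.4},{"jaw":70,"x":0.28,"y":0.59,"z":0,"ax":0,"ay":0,"az":-0.4},{"jaw":70,"x":0.28,"y":0.59,"z":0,"ax":0,"ay":0,"az":-0.4},{"jaw":70,"x":0.28,"y":0.59,"z":0,"ax":0,"ay":0,"az":-0.4},{"jaw":70,"x":0.28,"y":0.59,"z":0,"ax":0,"ay":0,"az":-0.4},{"jaw":70,"x":0.28,"y":0.59,"z":0,"ax":0,"ay":0,"az":-0.4},{"jaw":70,"x":0,"y":0,"z":0,"ax":0,"ay":0,"az":0},{"jaw":70,"x":0,"y":0,"z":0,"ax":0,"ay":0,"az":0}]';python3 d.py .6437 -.1325 .11 -42.1; python3 w.py w8
python3 - <<'E'
from h import *
p=camera_params("wrist");im=cv2.imread("pics/w8.png");H,S,V=cv2.split(cv2.cvtColor(im,cv2.COLOR_BGR2HSV))
h=[b for b in blobs((V<90)&(S<90),80,1500) if b[1]<200]
for b in h: print(np.round(b[:3]),cast("wrist",b[:2],.042,p).round(4))
E
```

```text
time_s: 32.4
tcp_pos: [0.5653, -0.0579, 0.1383]
ee_rot: [[0.726, -0.687, -0.017], [-0.687, -0.726, 0.003], [-0.014, 0.009, -1.0]]
wrist_force: [-0.2, -0.5, 0.6]
gripper_width: 0.722
shift units [ 1.307 -1.243 -0.472] turn units [-0.016 -0.095  0.132]
32.4 [ 0.5653 -0.0579  0.1383] yaw -43.42 tilt [-0.0166  0.003 ] w 0.7222028173803369 F [-0.2 -0.5  0.6] j6 36.52166146306806
white uv 333.0 85.1 A 257 [17.9 18.8] 26.6 z0.004[ 0.6299 -0.1378] z0.040[ 0.6286 -0.1339] z0.050[ 0.6282 -0.1328] z0.080[ 0.6271 -0.1296]
white uv 304.4 85.7 A 256 [17. 19.] 0.0 z0.004[ 0.6469 -0.1191] z0.040[ 0.6435 -0.1175] z0.050[ 0.6425 -0.1171] z0.080[ 0.6397 -0.1157]
white uv 303.5 54.5 A 267 [17. 19.] 0.0 z0.004[ 0.6655 -0.1361] z0.040[ 0.6599 -0.1324] z0.050[ 0.6583 -0.1314] z0.080[ 0.6535 -0.1284]
white uv 332.8 53.9 A 276 [19.1 18.4] 45.0 z0.004[ 0.6486 -0.1548] z0.040[ 0.645  -0.1489] z0.050[ 0.644  -0.1472] z0.080[ 0.641  -0.1423]
white uv 318.2 69.1 A 3644 [63. 60.] 90.0 z0.004[ 0.6484 -0.1373] z0.040[ 0.6448 -0.1335] z0.050[ 0.6438 -0.1325] z0.080[ 0.6408 -0.1293]
white uv 590.2 66.4 A 5352 [162. 10
[... 385 characters left out ...]
4.1 291.8 A 9311 [160.  72.] -0.0 z0.004[0.6455 0.1748] z0.040[0.6423 0.1406] z0.050[0.6414 0.1311] z0.080[0.6387 0.1025]
dark uv 389.6 249.2 A 568 [26. 39.] 90.0 z0.004[ 0.4754 -0.0736] z0.040[ 0.4929 -0.0776] z0.050[ 0.4977 -0.0787] z0.080[ 0.5123 -0.082 ]
dark uv 246.4 249.0 A 580 [25.4 38.5] 88.5 z0.004[0.5757 0.0315] z0.040[0.581  0.0147] z0.050[0.5825 0.01  ] z0.080[ 0.5869 -0.0039]
dark uv 273.5 307.5 A 44982 [639.4 127.9] 0.2 z0.004[0.5096 0.0598] z0.040[0.523  0.0396] z0.050[0.5267 0.034 ] z0.080[0.5378 0.0171]
[304.  86. 186.] [ 0.6433 -0.1176]
[333.  85. 187.] [ 0.6286 -0.1339]
[599.  75. 142.] [ 0.4934 -0.2872]
[303.  54. 204.] [ 0.6596 -0.1324]
[333.  54. 206.] [ 0.6449 -0.1487]
```

View pics/w8.png

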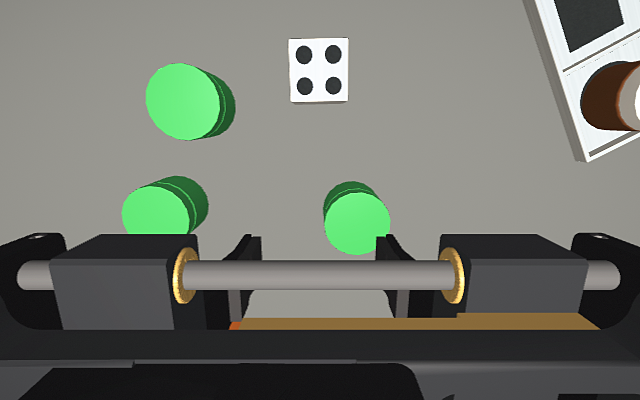

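Block (318,69) is square to the view: centre (.644,-.133), sides at 48°. Jar seen upright in the short tray.

```bash
python3 -m inch '[{"jaw":75,"x":0.4,"y":-0.4,"z":0.1,"ax":-0.015,"ay":-0.09,"az":0.13},{"jaw":75,"x":0.45,"y":-0.43,"z":0,"ax":0,"ay":0,"az":0},{"jaw":75,"x":0.4,"y":-0.4,"z":-0.2,"ax":0,"ay":0,"az":0},{"jaw":75,"x":0,"y":0,"z":-0.3,"ax":0,"ay":0,"az":0},{"jaw":75,"x":0,"y":0,"z":0,"ax":0,"ay":0,"az":0}]';python3 d.py .644 -.133 .016 -42.1
```

```text
time_s: 33.08
tcp_pos: [0.6381, -0.1387, 0.1123]
ee_rot: [[0.739, -0.674, -0.004], [-0.674, -0.739, 0.001], [-0.003, 0.002, -1.0]]
wrist_force: [-0.1, 0.2, 0.4]
gripper_width: 0.703
shift units [ 0.098  0.094 -1.605] turn units [-0.003 -0.023  0.027]
```

```bash
python3 -m inch '[{"jaw":75,"x":0.1,"y":0.09,"z":-0.2,"ax":0,"ay":-0.02,"az":0.03},{"jaw":75,"x":-0.01,"y":0,"z":-0.4,"ax":0,"ay":0,"az":0},{"jaw":75,"x":0,"y":0,"z":-0.3,"ax":0,"ay":0,"az":0},{"jaw":75,"x":0,"y":0,"z":0,"ax":0,"ay":0,"az":0}]';python3 d.py .644 -.133 .016 -42.1
```

```text
time_s: 33.58
tcp_pos: [0.6432, -0.1304, 0.0578]
ee_rot: [[0.745, -0.667, 0.002], [-0.667, -0.745, 0.001], [0.001, -0.002, -1.0]]
wrist_force: [-0.1, -0.2, 0.5]
gripper_width: 0.707
shift units [ 0.013 -0.043 -0.696] turn units [-0.005  0.012 -0.024]
```

```bash
python3 -m inch '[{"jaw":75,"x":0.01,"y":-0.04,"z":-0.3,"ax":0,"ay":0.01,"az":-0.02},{"jaw":75,"x":-0.01,"y":0,"z":-0.3,"ax":0,"ay":0.01,"az":0},{"jaw":75,"x":0,"y":0,"z":-0.05,"ax":0,"ay":0,"az":0},{"jaw":75,"x":0,"y":0,"z":0,"ax":0,"ay":0,"az":0}]';python3 d.py .644 -.133 .016 -42.1
```

```text
time_s: 34.08
tcp_pos: [0.644, -0.1321, 0.0176]
ee_rot: [[0.743, -0.669, 0.001], [-0.669, -0.743, 0.001], [0.0, -0.001, -1.0]]
wrist_force: [-0.1, -0.0, 0.4]
gripper_width: 0.702
shift units [-0.001 -0.015 -0.026] turn units [-0.003  0.004 -0.012]
```

```bash
python3 -m inch '[{"jaw":75,"x":0,"y":-0.015,"z":-0.03,"ax":0,"ay":0,"az":-0.01},{"jaw":255,"x":0,"y":0,"z":0,"ax":0,"ay":0,"az":0},{"jaw":255,"x":0,"y":0,"z":0,"ax":0,"ay":0,"az":0},{"jaw":255,"x":0,"y":0,"z":0,"ax":0,"ay":0,"az":0},{"jaw":255,"x":0,"y":0,"z":0,"ax":0,"ay":0,"az":0}]';python3 d.py .644 -.133 .016 -42.1
```

```text
time_s: 34.7
tcp_pos: [0.6448, -0.1333, 0.0169]
ee_rot: [[0.742, -0.67, 0.003], [-0.67, -0.742, 0.001], [0.002, -0.003, -1.0]]
wrist_force: [0.7, 0.1, -1.0]
gripper_width: 0.514
shift units [-0.013  0.005 -0.015] turn units [-0.003  0.019  0.   ]
```

```bash
python3 -m inch '[{"jaw":255,"x":0,"y":0,"z":0.3,"ax":0,"ay":0,"az":0},{"jaw":255,"x":0,"y":0,"z":0.6,"ax":0,"ay":0,"az":0},{"jaw":255,"x":0,"y":0,"z":0.6,"ax":0,"ay":0,"az":0},{"jaw":255,"x":0,"y":0,"z":0.6,"ax":0,"ay":0,"az":0},{"jaw":255,"x":-0.3,"y":-0.5,"z":0.1,"ax":0,"ay":0,"az":0.45},{"jaw":255,"x":-0.32,"y":-0.53,"z":0,"ax":0,"ay":0,"az":0.45},{"jaw":255,"x":-0.32,"y":-0.53,"z":0,"ax":0,"ay":0,"az":0.45},{"jaw":255,"x":-0.32,"y":-0.53,"z":0,"ax":0,"ay":0,"az":0.45},{"jaw":255,"x":-0.32,"y":-0.53,"z":0,"ax":0,"ay":0,"az":0.45},{"jaw":255,"x":-0.2,"y":-0.4,"z":0,"ax":0,"ay":0,"az":0.4},{"jaw":255,"x":0,"y":0,"z":0,"ax":0,"ay":0,"az":0}]';python3 d.py .525 -.3325 .1 -14.4
```

```text
time_s: 36.08
tcp_pos: [0.5329, -0.318, 0.1636]
ee_rot: [[0.968, -0.252, 0.01], [-0.253, -0.968, 0.002], [0.009, -0.004, -1.0]]
wrist_force: [-0.8, 0.2, -1.5]
gripper_width: 0.511
shift units [-0.132 -0.241 -1.06 ] turn units [-0.01   0.056  0.023]
```

```bash
python3 -m inch '[{"jaw":255,"x":-0.13,"y":-0.24,"z":-0.2,"ax":-0.01,"ay":0.055,"az":0.02},{"jaw":255,"x":0,"y":0,"z":-0.5,"ax":0,"ay":0,"az":0},{"jaw":255,"x":0,"y":0,"z":-0.4,"ax":0,"ay":0,"az":0},{"jaw":255,"x":0,"y":0,"z":0,"ax":0,"ay":0,"az":0}]';python3 d.py .525 -.3325 .045 -14.4; python3 w.py w9 >/dev/null
```

```text
time_s: 36.58
tcp_pos: [0.5246, -0.3322, 0.0959]
ee_rot: [[0.969, -0.249, -0.0], [-0.249, -0.969, 0.0], [-0.0, 0.0, -1.0]]
wrist_force: [-1.0, -0.9, -2.2]
gripper_width: 0.514
shift units [ 0.007 -0.005 -0.848] turn units [-0.    -0.002 -0.   ]
```

View pics/w9.png

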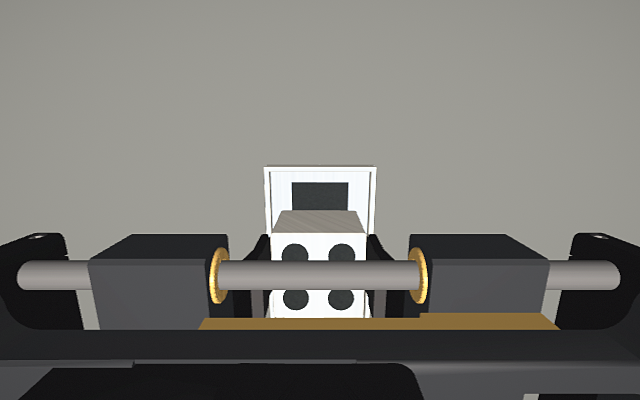

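Block centred on the square (u≈320) and aligned. Descend.

```bash
python3 -m inch '[{"jaw":255,"x":0.01,"y":0,"z":-0.3,"ax":0,"ay":0,"az":0},{"jaw":255,"x":-0.02,"y":0,"z":-0.4,"ax":0,"ay":0.01,"az":0},{"jaw":255,"x":-0.01,"y":0,"z":-0.15,"ax":0,"ay":0.01,"az":0},{"jaw":255,"x":0,"y":0,"z":0,"ax":0,"ay":0,"az":0}]';python3 d.py .525 -.3325 .021 -14.4
```

```text
time_s: 37.12
tcp_pos: [0.5267, -0.333, 0.0464]
ee_rot: [[0.969, -0.247, 0.004], [-0.247, -0.969, -0.004], [0.004, 0.003, -1.0]]
wrist_force: [-0.6, -0.4, -2.8]
gripper_width: 0.511
shift units [-0.028  0.008 -0.423] turn units [ 0.02   0.021 -0.011]
```

```bash
python3 -m inch '[{"jaw":255,"x":-0.03,"y":0.01,"z":-0.15,"ax":0.02,"ay":0.02,"az":-0.01},{"jaw":255,"x":-0.01,"y":0,"z":-0.15,"ax":0,"ay":0.01,"az":0},{"jaw":255,"x":0,"y":0,"z":0,"ax":0,"ay":0,"az":0}]';python3 d.py .525 -.3325 .021 -14.4
```

```text
time_s: 37.5
tcp_pos: [0.5252, -0.3327, 0.0288]
ee_rot: [[0.969, -0.248, 0.001], [-0.248, -0.969, -0.001], [0.001, 0.001, -1.0]]
wrist_force: [-0.3, 0.3, -2.3]
gripper_width: 0.514
shift units [-0.003  0.003 -0.129] turn units [ 0.005  0.005 -0.002]
```

```bash
python3 -m inch '[{"jaw":255,"x":0,"y":0,"z":-0.08,"ax":0,"ay":0,"az":0},{"jaw":255,"x":0,"y":0,"z":-0.05,"ax":0,"ay":0,"az":0},{"jaw":255,"x":0,"y":0,"z":-0.02,"ax":0,"ay":0,"az":0}]';python3 d.py .525 -.3325 .021 -14.4
```

```text
time_s: 37.88
tcp_pos: [0.5259, -0.333, 0.0209]
ee_rot: [[0.969, -0.248, 0.002], [-0.248, -0.969, -0.002], [0.003, 0.001, -1.0]]
wrist_force: [-3.1, 2.7, 8.6]
gripper_width: 0.517
shift units [-0.015  0.008  0.002] turn units [ 0.011  0.013 -0.006]
```

```bash
python3 -m inch '[{"jaw":255,"x":0,"y":0,"z":0.01,"ax":0,"ay":0,"az":0},{"jaw":75,"x":0,"y":0,"z":0,"ax":0,"ay":0,"az":0},{"jaw":75,"x":0,"y":0,"z":0,"ax":0,"ay":0,"az":0},{"jaw":75,"x":0,"y":0,"z":0,"ax":0,"ay":0,"az":0},{"jaw":75,"x":0,"y":0,"z":0.3,"ax":0,"ay":0,"az":0},{"jaw":75,"x":0,"y":0,"z":0.6,"ax":0,"ay":0,"az":0},{"jaw":75,"x":0,"y":0,"z":0.6,"ax":0,"ay":0,"az":0},{"jaw":75,"x":0,"y":0,"z":0.6,"ax":0,"ay":0,"az":0},{"jaw":75,"x":-0.4,"y":0.4,"z":0.4,"ax":0,"ay":0,"az":0},{"jaw":75,"x":-0.5,"y":0.5,"z":0.3,"ax":0,"ay":0,"az":0},{"jaw":75,"x":-0.5,"y":0.5,"z":0,"ax":0,"ay":0,"az":0},{"jaw":75,"x":0,"y":0,"z":0,"ax":0,"ay":0,"az":0}]'; python3 w.py w10 | head -1;  python3 - <<'E'
from h import *
im=capture("top");cv2.imwrite("pics/top4f.png",im[:,:,::-1]);cv2.imwrite("pics/top4.png",cv2.resize(im[100:290,160:490,::-1],(792,456),interpolation=cv2.INTER_CUBIC))
im=capture("scene");cv2.imwrite("pics/scene4f.png",im[:,:,::-1]);cv2.imwrite("pics/scene4.png",cv2.resize(im[130:300,150:510,::-1],(792,374),interpolation=cv2.INTER_CUBIC))
E
```

```text
time_s: 39.38
tcp_pos: [0.4421, -0.2489, 0.2062]
ee_rot: [[0.969, -0.247, 0.018], [-0.247, -0.969, -0.009], [0.02, 0.004, -1.0]]
wrist_force: [0.5, 0.9, 1.0]
gripper_width: 0.708
39.375 [ 0.4421 -0.2489  0.2062] yaw -14.28 tilt [ 0.018  -0.0087] w 0.7080460576703037 F [0.5 0.9 1. ] j6 86.38318864826248
```

View pics/top4.png

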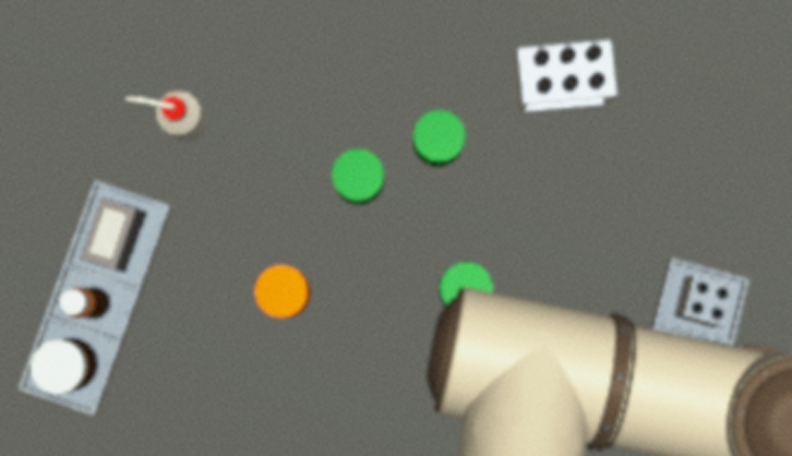

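View pics/scene4.png

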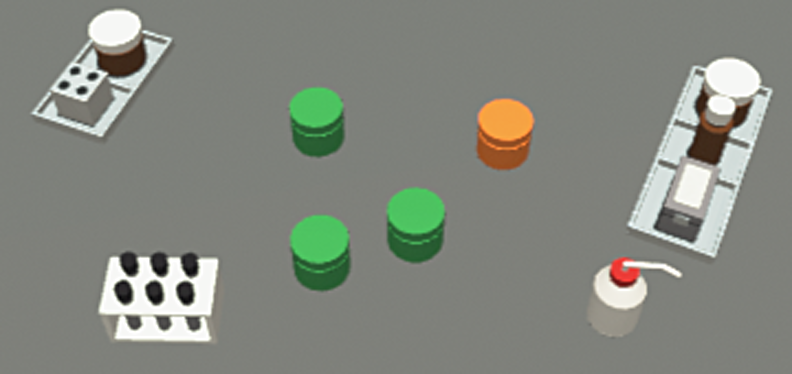

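View pics/w10.png

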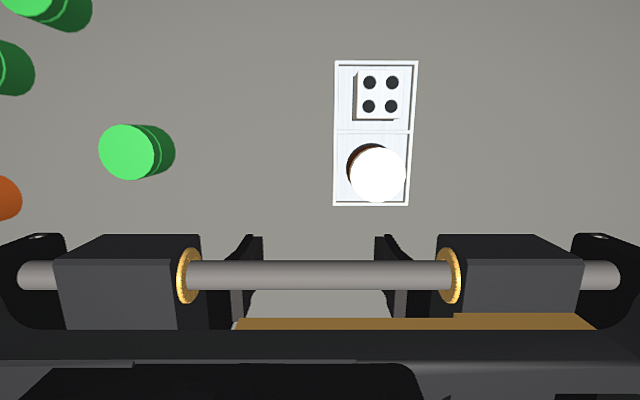

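```bash
python3 -m inch '[{"jaw":75,"x":-0.1,"y":0.6,"z":0.1,"ax":0,"ay":0,"az":0},{"jaw":75,"x":-0.1,"y":0.7,"z":0,"ax":0,"ay":0,"az":0},{"jaw":75,"x":0,"y":0.7,"z":0,"ax":0,"ay":0,"az":0},{"jaw":75,"x":0,"y":0.7,"z":0,"ax":0,"ay":0,"az":0},{"jaw":75,"x":0,"y":0.7,"z":0,"ax":0,"ay":0,"az":0},{"jaw":75,"x":0,"y":0.6,"z":0,"ax":0,"ay":0,"az":0},{"jaw":75,"x":0,"y":0,"z":0,"ax":0,"ay":0,"az":0}]';  python3 - <<'E'
from h import *
def tf(xy,o,a,ox):
    a=np.radians(a);d=np.array(xy)-o; return np.round([1000*(d@[np.cos(a),np.sin(a)])+ox,1000*(d@[-np.sin(a),np.cos(a)])],1)
for n in("top","scene"):
    im=capture(n);cv2.imwrite(f"pics/{n}5.png",im[:,:,::-1]);H,S,V=cv2.split(cv2.cvtColor(im,cv2.COLOR_RGB2HSV))
    for nm,o,a,L in(("long",np.array([.511,.3345]),-17.9,[("jar",-78,.054),("bottle",-7,.084),("box",71,.044)]),("short",np.array([.451,-.3135]),-14.4,[("jar",-35.5,.054),("block",41,.046)])):
        for t in (200,225,238):
          for b in blobs((V>t)&(S<30),25,900):
            for k,x,z in L:
                w=tf(cast(n,b[:2],z),o,a,-7 if nm=="long" else -35.5)
                if abs(w[0]-x)<12 and abs(w[1])<12: print(n,nm,k,"thr",t,"A",b[2],"uv",np.round(b[:2]),"tray xy",w,"err",w-[x,0])
E
```

```text
time_s: 40.4
tcp_pos: [0.4399, -0.0064, 0.2111]
ee_rot: [[0.967, -0.255, 0.018], [-0.255, -0.967, -0.012], [0.02, 0.007, -1.0]]
wrist_force: [0.4, 0.5, -0.1]
gripper_width: 0.704
top long jar thr 200 A 359.0 uv [183. 252.] tray xy [-79.5   1.9] err [-1.5  1.9]
top long bottle thr 200 A 74.5 uv [189. 225.] tray xy [-7.8  2.6] err [-0.8  2.6]
top long box thr 200 A 151.5 uv [204. 197.] tray xy [70.5  2.4] err [-0.5  2.4]
top long jar thr 225 A 321.5 uv [183. 252.] tray xy [-79.6   1.4] err [-1.6  1.4]
top long bottle thr 225 A 55.0 uv [190. 225.] tray xy [-7.8  2. ] err [-0.8  2. ]
top long box thr 225 A 99.5 uv [205. 197.] tray xy [70.6  2.1] err [-0.4  2.1]
top long jar thr 238 A 277.0 uv [183. 252.] tray xy [-79.5   1.5] err [-1.5  1.5]
top long bottle thr 238 A 41.0 uv [190. 226.] tray xy [-8.4  1.9] err [-1.4  1.9]
top short jar thr 200 A 377.0 uv [449. 255.] tray xy [-37.5   0.2] err [-2.   0.2]
top short jar thr 225 A 321.0 uv [449. 255.] tray xy [-37.7   0.7] err [-2.2  0.7]
top short jar thr 238 A 288.5 uv [449. 255.] tray xy [-37.3   1. ] err [-1.8  1. ]
scene long box thr 200 A 207.0 uv [464. 214.] tray xy [68.5  0.2] err [-2.5  0.2]
scene long box thr 225 A 184.0 uv [464. 214.] tray xy [68.4  0.4] err [-2.6  0.4]
scene long jar thr 225 A 379.0 uv [482. 167.] tray xy [-72.   -0.3] err [ 6.  -0.3]
scene long box thr 238 A 169.0 uv [464. 214.] tray xy [68.5  0.4] err [-2.5  0.4]
scene long jar thr 238 A 360.5 uv [482. 167.] tray xy [-73.   -0.3] err [ 5.  -0.3]
scene short block thr 200 A 29.0 uv [187. 171.] tray xy [49.   9.4] err [8.  9.4]
scene short block thr 225 A 34.5 uv [187. 171.] tray xy [49.5  9.9] err [8.5 9.9]
scene short block thr 225 A 139.5 uv [187. 167.] tray xy [38.3  2.1] err [-2.7  2.1]
scene short jar thr 225 A 263.5 uv [202. 142.] tray xy [-39.1  -1. ] err [-3.6 -1. ]
scene short jar thr 238 A 256.0 uv [202. 142.] tray xy [-39.4  -1. ] err [-3.9 -1. ]
```

View pics/top5.png

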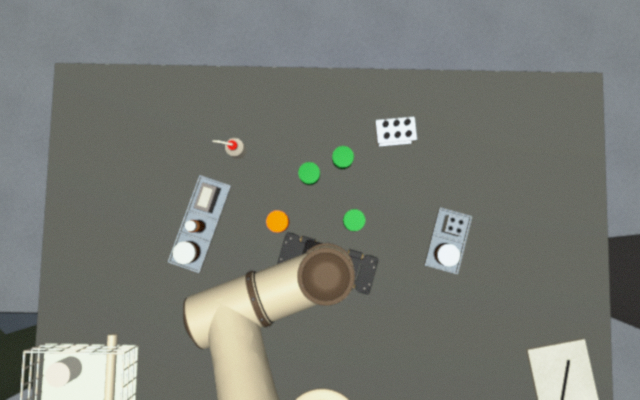

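```bash
python3 -c "
from station import *
print(finish_job(), sense()['time_s'])"
```

```text
the job is handed in; nothing more can be done
the job is handed in; nothing more can be done
```

I made up both kits and handed the job in at about 40.5 s. The long tray holds a jar, the bottle and the slide box. The short tray holds the other jar and the block.

**Final checks:**
- **Upright and in place:** the last pictures show all five standing upright in their outlined compartments, with the gripper clear of everything.
- **Top camera:** it puts the two jars, the bottle and the box within about 1 to 3 mm of their outline centres. It gave no figure for the block.
- **Scene camera disagreements:**
  - It read about 2.5 mm off for the box, 3 mm for the block and 4 mm for the short-tray jar. That camera has read about 2 mm off from the top one throughout.
  - It read 5 to 6 mm off for the long-tray jar, probably because the bottle cap overlaps the jar in that view.
  - It had no usable reading for the bottle. One stray fragment near the block read 8 to 10 mm off, and I discounted it because the larger block reading was close.
- **Bystanders:** in the pictures, the wash bottle, tube rack and the green and orange jars have not moved.
- **Forces:** the highest wrist reading I saw was about 12 N, when setting things down.

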